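Stack an optical cell and hold it clamped with the cam lever

ROBOT

A 6-joint arm with a two-finger parallel gripper is mounted at the origin on a cart in front of the work surface, level with it; the furniture and walls round the work are solid. World frame = base frame: x ahead of the robot, y to its left, z up, the work surface at z = 0. Lengths are in m, angles in rad, forces in N, time in s.
With the tool pointing down it reaches from about 0.325 to 0.775 m from the base axis. Payload 5.5 kg.
Tool frame: the origin (TCP) lies on the front face of the gripper's body, between the roots of the fingers; the fingertips stand 73 mm ahead of it and the grasp point (between the pads) lies 54 mm ahead of it (env.tip_extent is the distance from the TCP to the fingertips, in m); y points along the fingers, x is the direction in which the jaws open and shut, and the axes are right-handed (so a half turn about y gives the same grasp; the last joint's range is limited). The gripper opens to 85 mm and grips with 20 to 120 N. Pads are 22 mm wide; open, the fingers measure 114 mm over their backs; the gripper's body (76 mm by 85 mm) begins 54 mm behind the grasp point. The pads swing forward as they close: fully open they stand 13 mm farther back than shut.
Start: joints at [1.117, 0.091, 1.231, -0, 1.82, -0.057], TCP at [0.232, 0.553, 0.304] pointing down, gripper open.
Joint ranges: [-2.87, 2.87], [-0.86, 2.18], [0.17, 2.46], [-1.51, 4.65], [0.06, 2.69], [-2.65, 2.65]. Speed limits (rad/s): [2.57, 2.57, 3.01, 3.14, 3.14, 3.14].

INTERFACE

Orientations are given as a unit quaternion [w, x, y, z].
In Python, from workcell import env, cams gives the robot as it stands.
- The arm moves only by the tool drive_tool, never from a script. Its argument "steps" is a list of rows, each a list of 5 numbers: the shift along the tool's x, y, z scaled (see below), then the turn about the tool's y scaled (see below), then the opening, from 0 (shut) to 1 (fully open). In form: [[dx, dy, dz, turn, grip], ...]. A call has 1 to 8 rows; each row is the pose to reach, as a shift and turn from the pose measured when the call began, along the tool's axes at that moment, turning the shorter way round; what a row does not reach only later rows make up. The controller multiplies each number of a shift by 400 mm and each number of a turn by 360 degrees. A row lasts 1/10 s, in which the tool goes at most 50 mm and 8.59 degrees, less where a joint would pass 70% of its speed; a pose out of reach is approached as far as the arm can. A call with a number of a shift or a turn outside -1 to 1 is refused whole. A call with a gripper value outside its range is refused whole. The fingers move at their own pace and stop on an object; the grip force is fixed at half the most. Time passes only in rows, so rows that repeat a pose let the fingers close. It gives the time, the measured TCP pose, the force and the opening at its end, in the units of the state.
- env.get_obs(): the state, without advancing time (a new reading comes with each control period).
- cams.snapshot(name): name is "scene" or "top" or "wrist"; returns a dict with "image" (384x512x3 uint8, red, green, blue), "fx", "fy", "cx", "cy" (pixels), "position" and "rotation" of the camera in the world; the wrist camera has in their place "hand_eye" (4x4, takes a point from camera to tool coordinates, whose origin is the TCP and whose axes are the tool frame's). Camera axes: x right, y up, looking along -z (the intrinsics and any distortion apply to the point x, -y, -z); pixel columns grow to the right and rows downward; lengths in m; the calibration is good to about 2 mm. The wrist camera is an equidistant fisheye: a pixel r from the principal point sees the ray r / f radians off the axis. A picture is of the moment at which its call begins: read the wrist's pose just before it. There is no depth.
- env.hand_in(): hands the job in, once; it reports no verdict.
Trained networks look in a picture, given as the dict that the camera call returned (one of the last four; its "shot" number tells which), for a name from the list of things; names that differ only in an ending like _2 or _b are one class to them, and where a whole thing is asked for, a point or a joint stands for the part that bears it (a point fixed in the world has none). Each returns a list of dicts, best first, with "confidence" (0 to 1); they miss things now and then, are a little off and sometimes report something else, mostly with a low value. They report only what shows in the picture. A call takes as long as a camera call. They do not tell look-alikes from the thing itself.
- cams.look_for(picture, query): "point" ([column, row] in pixels, amid what is visible of it).
The state is a dict: "t": time; "q": joint angles; "qd": joint speeds; "effort": joint torques, N m; "ee_pos": TCP position; "eef_rot": TCP orientation; "contact_force": force on the tool from outside, world axes, zero at the start; "wrist_torque": the same for the moment, N m; "grip_width": finger opening in m.
Only numpy, scipy, OpenCV 4.12 (cv2) and the standard library are available. Lean on these libraries where they do the work, as an engineer would, in place of code of your own. Each camera call takes 0.05 s, during which the arm holds its last target.

TASK

Make up the optical cell in the cam press: lay the orange spacer ring centred and flat on the lower window of the plunger, then the loose glass window centred on the ring, letting go of each. Then swing the bridge shut against its stop over the stack, and only after that raise the cam lever by its red handle until it stands upright, where the cam lifts the plunger highest and squeezes the stack under the pressure ring. The lever has a return spring and no catch, so finish while still holding it upright; leave the beaker, the dropper bottle and the tube where they are and never drop a layer on the worktop.

Things in the scene. Friction and masses are not known exactly. Their poses are not given: they have to be found in the camera images.
- press: fixed cam press: base plate 150 x 104 mm, open housing (60 x 56 mm, top at 77 mm), plunger in the middle, steel post behind. Origin: underside of the base, on the plunger's vertical axis. z is up, -x is its front (about towards the robot); may be turned up to 0.3 rad. Bridge post (10 mm radius; hub above it 32 mm across, 148 mm high) at x = 68, y = 0 mm; the lever is on the -y side.
- seat (a point): centre of the top face of the lower window, a glass disc 40 mm across fixed in the black plunger head, 100 mm above the worktop with the lever down; the stack is built here. Free all round down to the housing top 23 mm lower, but for post and bridge. Rises with the plunger.
- spacer_center (a point): centre (half-way up) of the loose orange spacer ring: outside diameter 40 mm, hole 24 mm, 5 mm thick, 30 g; z is its own axis. At the start it lies flat on one of the two posts of the stand, its rim overhanging all round.
- window_center (a point): centre (half-way up) of the loose greenish glass window: solid disc 40 mm across, 6 mm thick, 30 g; z is its own axis. At the start it lies flat on the other post of the stand, its rim overhanging all round.
- stand: fixed white stand, plate 56 x 136 x 7 mm with two round posts (28 mm across at the top, top 24 mm above the worktop) 84 mm apart along its y axis. Origin: centre of its underside.
- bridge (a joint): swing angle of the grey bridge about the post, rad: 0 = shut against its stop, pressure ring centred over the plunger; grows as it swings away to the press's +y side (1.6 to 2.0 at the start). Light friction (0.5 N at the knob), stays where it is left. Arm 24 mm wide, underside 126 mm above the worktop.
- bridge_knob (a point): black upright round knob at the free end of the bridge, 16 mm across (19 mm at the top), from 138 to 173 mm above the worktop. This point: on its axis, 155 mm above the worktop, 98 mm from the post's axis: at bridge angle q it is at x = 68 - 98 cos q, y = +98 sin q mm in the frame of the press.
- pressure_ring: black ring 36 mm across, sprung, under the bridge, 68 mm from the post's axis. Origin: centre of its underside, 116 mm above the worktop when free. Clears the finished stack (top at 111 mm) by 5 mm while the lever is down, and yields upward about 5 mm (15 N) at the plunger's highest.
- lever (a joint): angle of the cam lever about its level shaft, rad: 0 = level, pointing to the press's -x side; grows as the handle rises; 1.571 = upright, the highest lift; beyond, up to the stop at 2.1, the plunger sinks again. A return spring pulls it down (about 2 N at the handle when upright). At the start it hangs at 0.
- lever_knob (a point): red T-handle across the end of the cam lever: a round bar 18 mm thick and 32 mm long along the press's y axis, with flat ends. This point: its centre, 95 mm from the shaft: at lever angle a it is at x = -95 cos a, y = -66, z = 34 + 95 sin a mm in the frame of the press. Rod 10 mm thick. A tall black instrument stands 0.1 m or more beyond, behind and to the right of the press.
- plunger (a joint): lift of the plunger, m: 0 with the lever level, 0.010 with the lever upright (0.010 x sine of the lever angle).
- beaker: glass beaker, 106 mm across, 132 mm tall, standing behind the work, to be left alone. Origin: centre of its underside.
- dropper: small dropper bottle with blue cap, 25 mm across, 67 mm tall, standing, to be left alone. Origin: centre of its underside.
- tube: white sample tube with purple cap, 34 mm across, 116 mm tall, standing, to be left alone. Origin: centre of its underside.
Not all that is in view belongs to the job. What is shaped like the part that bears window_center but black, blue or green is not meant.

How it is judged:
On the way, in this order (a step that is already met when the one before it is completed fails the run):
1. the spacer ring lies flat and centred on the lower window, let go (horizontal distance between spacer_center and seat below 0.005 m and z of spacer_center in the frame of seat between 0.001 and 0.004 m and angle between spacer_center's own z axis and vertical below 0.06 rad and contact force between spacer and the fingers below 0.05 N), for 0.2 s.
2. the glass window lies flat and centred on the ring, let go (horizontal distance between each of window_center, spacer_center and seat below 0.005 m and z of window_center in the frame of seat between 0.0065 and 0.0095 m and angle between window_center's own z axis and vertical below 0.06 rad and contact force between window and the fingers below 0.05 N), for 0.2 s.
3. the bridge is shut against its stop, the lever still down (value of joint bridge below 0.06 rad and value of joint lever below 0.4 rad), for 0.1 s.
At the end, for the whole second after the job is handed in: The gripper still holds the cam lever upright (within 0.15 rad) and still, the plunger is within 0.6 mm of its highest lift, the bridge is shut (within 0.06 rad), and spacer ring and window, each centred on the lower window within 5 mm, are squeezed under the pressure ring with more than 8 N (value of joint lever between 1.42 and 1.72 rad and value of joint plunger above 0.0094 m and velocity of joint lever between -0.1 and 0.1 rad/s and value of joint bridge below 0.06 rad and contact force between each of pressure_ring, spacer and window above 8 N and contact force between lever and the fingers above 0.5 N and contact force between pressure_ring and the arm below 0.1 N and horizontal distance between each of spacer_center, window_center and seat below 0.005 m and z of window_center in the frame of seat between 0.0065 and 0.0095 m); the arm keeps its last pose, push and grip.
It fails at once if the lever is raised while the bridge is not shut (value of joint lever above 0.6 rad and value of joint bridge above 0.12 rad).
It fails at once if a layer is dropped on the worktop (height (world z) of any of spacer_center, window_center below 0.018 m).
It fails at once if the beaker, the dropper bottle or the tube is disturbed (distance of any of beaker, dropper, tube from where it was at the start of the episode above 0.02 m or angle between any of tube, dropper's own z axis and vertical above 0.3 rad).
It also fails if it takes over 72 s, if anything falls off the work surface, if the arm or the gripper's body presses on something with over 40 N, if the wrist force passes 120 N, or if a joint passes its speed limit or range.

## Working session

There is one attempt and no reset: what is moved stays moved. The work goes in short steps, Python scripts to look and compute and a tool call to move; the robot and the scene stay as the last step left them, time stands still between calls to the robot, and variables do not carry over. Pictures are saved under pics/ and viewed, and the job is handed in when it is done.

Besides the shell and the picture viewer there is one more tool, called as a command line: name --pt "numbers of a row" for each row, then --argument value for the rest. drive_tool: Moves the arm, as the interface text tells. Its arguments: {"type":"object","properties":{"steps":{"type":"array"}},"required":["steps"]}

```bash
ls; mkdir -p pics; python3 - <<'E'
from workcell import env, cams
import cv2
o=env.get_obs(); print(o)
for n in ["scene","top","wrist"]:
    s=cams.snapshot(n); print(n,{k:v for k,v in s.items() if k!='image'})
    cv2.imwrite(f"pics/{n}0.png",s["image"][:,:,::-1])
    for q in ["press","spacer_center","window_center","stand","bridge_knob","lever_knob","pressure_ring","beaker","dropper","tube"]:
        r=cams.look_for(s,q); print(q,[(d['point'],round(d['confidence'],2)) for d in r][:4])
print(env.get_obs()['t'])
E
```

```text
pics
{'t': 0.0, 'q': array([ 1.11730718e+00,  9.18677530e-02,  1.23190642e+00,  2.13117159e-05,
        1.81980323e+00, -5.66671811e-02]), 'qd': array([ 0.00251624, -0.00212806,  0.00088696,  0.00049596, -0.00053813,
        0.00082608]), 'effort': array([ 1.65163416e-03, -4.58742321e+01, -4.18018627e+01,  1.29787481e-04,
        1.20820140e-02, -9.39340850e-06]), 'ee_pos': array([0.23180816, 0.55325464, 0.30273381]), 'eef_rot': array([-0.58839644,  0.5890937 ,  0.39102697, -0.39224502]), 'contact_force': array([-0.75414505,  0.52542376, -0.0180155 ]), 'wrist_torque': array([-0.0279412 , -0.05642064, -0.04061796]), 'grip_width': 0.08538871716267117}
scene {'fx': 357.4345824619906, 'fy': 357.4345824619906, 'cx': 255.9032684790262, 'cy': 193.85727374270397, 'position': array([ 0.10257145, -0.14046978,  0.72383957]), 'rotation': array([ 0.83962758,  0.33863443, -0.16476173, -0.39141515]), 'shot': 1}
press [([298.5, 243.2], 0.81)]
spacer_center [([230.0, 209.1], 0.43)]
window_center [([197.0, 235.5], 0.69), ([215.8, 196.7], 0.66), ([252.3, 315.0], 0.62), ([220.9, 266.2], 0.49)]
stand [([
[... 914 characters left out ...]
be [([181.4, 149.3], 0.84)]
wrist {'fx': 297.3186396354542, 'fy': 297.3186396354542, 'cx': 254.0526625893944, 'cy': 192.54010384625954, 'hand_eye': array([[ 9.99999697e-01, -6.01785106e-04, -4.93169175e-04,
        -3.63117422e-04],
       [-2.88491867e-04,  3.01882819e-01, -9.53344995e-01,
        -6.93566649e-02],
       [ 7.22588120e-04,  9.53344849e-01,  3.01882554e-01,
         7.62186411e-02],
       [ 0.00000000e+00,  0.00000000e+00,  0.00000000e+00,
         1.00000000e+00]]), 'shot': 3}
press [([117.1, 374.5], 0.98)]
spacer_center []
window_center [([179.3, 322.2], 0.73), ([267.0, 329.8], 0.69)]
stand []
bridge_knob []
lever_knob []
pressure_ring []
beaker []
dropper []
tube []
1.65
```

View pics/scene0.png

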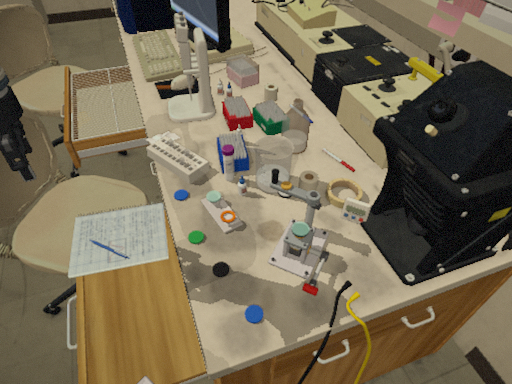

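View pics/top0.png

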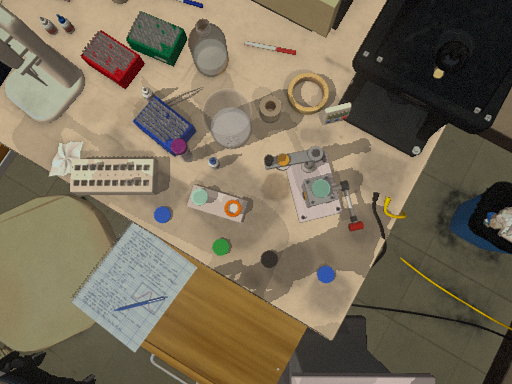

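View pics/wrist0.png

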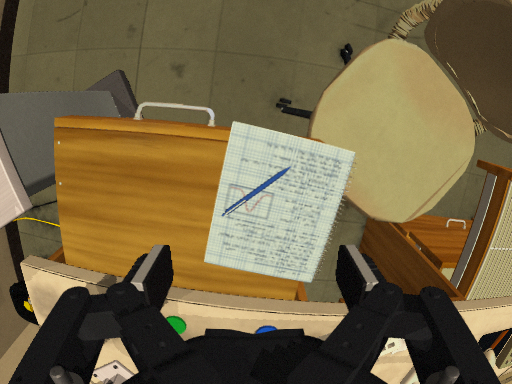

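```bash
python3 - <<'E'
import cv2
t=cv2.imread("pics/top0.png"); s=cv2.imread("pics/scene0.png")
cv2.imwrite("pics/topz.png",cv2.resize(t[135:240,180:380],None,fx=4,fy=4,interpolation=cv2.INTER_CUBIC))
cv2.imwrite("pics/scenez.png",cv2.resize(s[160:300,190:345],None,fx=4,fy=4,interpolation=cv2.INTER_CUBIC))
E
```

```text
(no output)
```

View pics/topz.png

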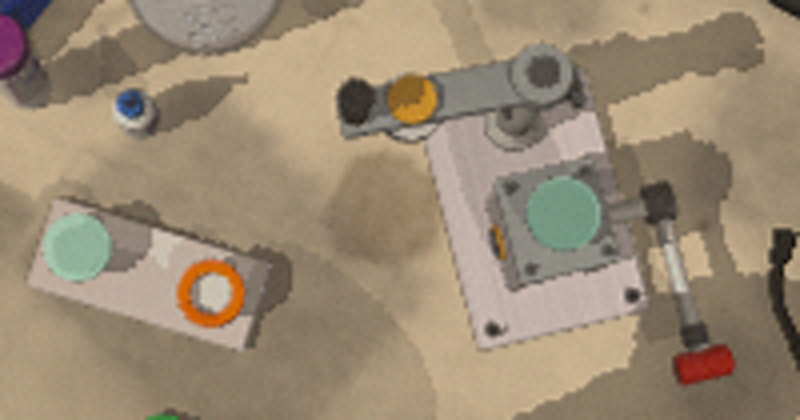

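View pics/scenez.png

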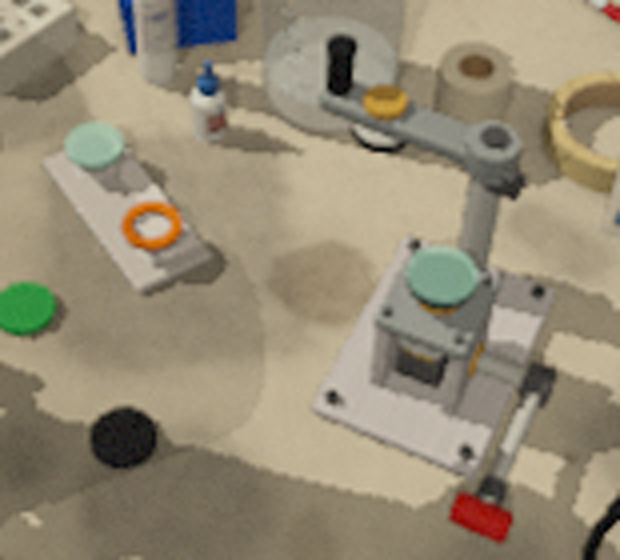

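```bash
cat > h.py <<'E'
import numpy as np, cv2
from scipy.spatial.transform import Rotation as R
CT=dict(f=402.56529594054786,cx=253.7087251693863,cy=187.66481138600622,p=np.array([0.43233223,0.2296576,0.95042129]),q=[0.70527572,0.05784511,-0.04747735,-0.70497234])
CS=dict(f=357.4345824619906,cx=255.9032684790262,cy=193.85727374270397,p=np.array([0.10257145,-0.14046978,0.72383957]),q=[0.83962758,0.33863443,-0.16476173,-0.39141515])
def rot(q): return R.from_quat([q[1],q[2],q[3],q[0]]).as_matrix()
def atz(c,u,v,z):
    d=rot(c['q'])@np.array([(u-c['cx'])/c['f'],-(v-c['cy'])/c['f'],-1.])
    return c['p']+d*(z-c['p'][2])/d[2]
def proj(c,P):
    x=rot(c['q']).T@(np.asarray(P,float)-c['p']); return np.array([c['cx']-c['f']*x[0]/x[2], c['cy']+c['f']*x[1]/x[2]])
def comp(bgr,kind,near,rad=14):
    hsv=cv2.cvtColor(bgr,cv2.COLOR_BGR2HSV); h,s,v=cv2.split(hsv)
    if kind=='orange': m=(h>5)&(h<16)&(s>180)&(v>120)
    if kind=='green': m=(h>68)&(h<95)&(s>40)&(v>90)
    if kind=='red': m=((h<4)|(h>174))&(s>150)&(v>80)
    yy,xx=np.mgrid[:m.shape[0],:m.shape[1]]
    m&=np.hypot(xx-near[0],yy-near[1])<rad
    if m.sum()==0: return None
    cs,_=cv2.findContours(m.astype(np.uint8),0,cv2.CHAIN_APPROX_NONE)
    c=max(cs,key=cv2.contourArea); (x,y),ax,an=cv2.fitEllipse(c)
    return m.sum(),(xx[m].mean(),yy[m].mean()),(x,y),ax
E
python3 - <<'E'
from h import *
t=cv2.imread("pics/top0.png"); s=cv2.imread("pics/scene0.png")
for nm,k,nt,ns,z in [('win','green',(199,197),(213.5,196),.030),('spacer','orange',(233,208),(228,216),.029),('seat','green',(321,188),(300.5,229),.100),('lever','red',(356,226),(310.5,289),.034)]:
    for C,im,n in ((CT,t,nt),(CS,s,ns)):
        r=comp(im,k,n); print(nm,r, atz(C,*r[1],z)[:2].round(4), atz(C,*r[2],z)[:2].round(4))
for nm,(a,b),(c,d),z in [('bknob',(357,100),(342,38),.173),('hub',(542,68),(497,137),.148)]:
    print(nm,atz(CT,180+a/4,135+b/4,z).round(4),atz(CS,190+c/4,160+d/4,z).round(4))
E
```

```text
win (np.int64(57), (np.float64(200.17543859649123), np.float64(197.01754385964912)), (198.43731689453125, 198.16824340820312), (3.2038815021514893, 8.3027982711792)) [0.5488 0.3669] [0.5462 0.3708]Traceback (most recent call last):
  File "<stdin>", line 5, in <module>
  File "h.py", line 20, in comp
    c=max(cs,key=cv2.contourArea); (x,y),ax,an=cv2.fitEllipse(c)
                                               ~~~~~~~~~~~~~~^^^
cv2.error: OpenCV(4.12.0) /io/opencv/modules/imgproc/src/shapedescr.cpp:361: error: (-201:Incorrect size of input array) There should be at least 5 points to fit the ellipse in function 'fitEllipseNoDirect'
```

```bash
python3 - <<'E'
from h import *
t=cv2.imread("pics/top0.png"); s=cv2.imread("pics/scene0.png")
ht=cv2.cvtColor(t,cv2.COLOR_BGR2HSV);hs=cv2.cvtColor(s,cv2.COLOR_BGR2HSV)
print(ht[197,199-12:199+13].tolist()); print(hs[196,200:230].tolist()); print(ht[188,308:334].tolist())
print(ht[190,190:210].tolist())
E
```

```text
[[19, 69, 145], [18, 71, 144], [15, 57, 169], [14, 36, 191], [61, 28, 194], [65, 41, 198], [68, 43, 185], [65, 43, 177], [69, 47, 178], [68, 42, 176], [68, 49, 178], [69, 47, 180], [67, 45, 176], [65, 43, 179], [69, 50, 177], [68, 47, 179], [69, 46, 177], [66, 46, 179], [71, 49, 176], [67, 48, 177], [64, 42, 146], [17, 40, 121], [13, 48, 128], [12, 39, 131], [13, 49, 129]]
[[20, 58, 168], [21, 58, 167], [20, 63, 162], [20, 63, 161], [21, 65, 158], [21, 64, 151], [48, 35, 173], [62, 35, 189], [64, 33, 184], [67, 38, 182], [67, 36, 179], [65, 39, 182], [65, 37, 181], [67, 37, 184], [66, 40, 180], [66, 38, 181], [66, 39, 182], [62, 36, 182], [61, 33, 191], [62, 32, 200], [56, 33, 176], [27, 40, 128], [18, 63, 134], [19, 65, 146], [19, 63, 159], [20, 55, 166], [19, 59, 165], [22, 60, 166], [21, 58, 166], [21, 59, 168]]
[[23, 24, 138], [23, 26, 126], [22, 23, 123], [60, 8, 122], [72, 53, 149], [70, 59, 152], [71, 56, 151], [70, 55, 153], [70, 56, 150], [72, 56, 150], [72, 61, 151], [72, 60, 149], [71, 62, 152], [74, 60, 152], [71, 62, 151], [71, 57, 152], [71, 59, 147], [72, 60, 149], [73, 60, 148], [71, 59, 150], [72, 59, 150], [72, 56, 168], [48, 22, 115], [13, 23, 98], [22, 38, 120], [12, 33, 131]]
[[16, 70, 160], [14, 64, 156], [12, 50, 183], [23, 32, 176], [60, 28, 190], [65, 40, 197], [67, 42, 193], [65, 44, 193], [66, 42, 195], [62, 38, 196], [68, 45, 197], [65, 45, 181], [67, 48, 177], [66, 43, 177], [66, 41, 173], [28, 28, 117], [14, 49, 145], [16, 44, 146], [14, 42, 150], [14, 44, 150]]
```

```bash
sed -i "s/m=(h>68).*/m=(h>50)\&(h<95)\&(s>20)\&(v>90)/" h.py
cat > m1.py <<'E'
from h import *
t=cv2.imread("pics/top0.png"); s=cv2.imread("pics/scene0.png")
for nm,k,nt,ns,z in [('win','green',(199,197),(213.5,196),.029),('spacer','orange',(233,208),(228,216),.028),('seat','green',(321,188),(300.5,229),.099),('lever','red',(356,226),(310.5,289),.037)]:
    for C,im,n in ((CT,t,nt),(CS,s,ns)):
        r=comp(im,k,n); print(nm,r[0],np.round(r[1],2),np.round(r[2],2),np.round(r[3],1), atz(C,*r[1],z)[:2].round(4), atz(C,*r[2],z)[:2].round(4))
for nm,(a,b),(c,d),z in [('bknob',(357,100),(342,45),.17),('hub',(542,68),(497,137),.148)]:
    print(nm,atz(CT,180+a/4,135+b/4,z).round(4),atz(CS,190+c/4,160+d/4,z).round(4))
E
python3 m1.py
```

```text
win 224 [198.96 196.41] [198.96 196.41] [15.7 16.3] [0.5504 0.3699] [0.5504 0.3699]
win 126 [213.32 196.06] [213.32 196.06] [10.4 13.4] [0.5474 0.368 ] [0.5474 0.368 ]
spacer 115 [232.54 208.02] [232.48 207.94] [15.5 15.7] [0.5236 0.292 ] [0.5237 0.2921]
spacer 53 [226.83 216.57] [227.57 216.27] [ 9.7 12.7] [0.5184 0.2914] [0.5203 0.2907]
seat 279 [320.46 187.96] [320.47 187.96] [17.8 18.2] [0.5595 0.0998] [0.5595 0.0998]
seat 212 [300.26 228.39] [300.25 228.41] [13.6 17.9] [0.5565 0.0987] [0.5565 0.0987]
lever 70 [355.86 225.86] [355.83 225.84] [ 6.7 13.5] [0.4823 0.0128] [0.4824 0.0128]
lever 110 [309.92 288.69] [309.99 288.7 ] [ 7.9 16.2] [0.4794 0.0124] [0.4795 0.0123]
bknob [0.6049 0.2105 0.17  ] [0.6067 0.2116 0.17  ]
hub [0.6263 0.1157 0.148 ] [0.6223 0.1121 0.148 ]
```

```bash
cat >> h.py <<'E'
def plan(target,jaw=None):
    from workcell import env
    o=env.get_obs(); M=rot(o['eef_rot']); p=np.array(o['ee_pos'])
    d=M.T@(np.asarray(target)-p)
    print('pos',p.round(4),'jaw deg',np.degrees(np.arctan2(M[1,0],M[0,0])).round(2),'y',M[:,1].round(3),'t',round(o['t'],2),'w',round(o['grip_width'],4),'F',np.round(o['contact_force'],1))
    print('d mm',(d*1000).round(1),'rows',(d/.4).round(4))
    if jaw is not None:
        a=(jaw-np.degrees(np.arctan2(M[1,0],M[0,0]))+180)%360-180
        print('turn',round(-a/360,4))
E
python3 -c "
from h import *
from workcell import env
print(env.tip_extent)
plan([.522,.2915,.20],103)
print(atz(CT,213,162,.06),atz(CT,179.5,147.5,.116))"
```

```text
0.0726
pos [0.2319 0.5534 0.3038] jaw deg 67.27 y [ 0. -0. -1.] t 1.65 w 0.0855 F [ 0.2  0.7 -0.1]
d mm [-129.4  103.9 -368.8] rows [-0.3236  0.2596 -0.922 ]
turn -0.0993
[0.62484832 0.3350335  0.06      ] [0.64445138 0.40053524 0.116     ]
```

drive_tool --pt "-0.3236 0.2 -0.922 -0.0993 1" --pt "-0.3236 0.2 -0.922 -0.0993 1" --pt "-0.3236 0.2 -0.922 -0.0993 1" --pt "-0.3236 0.2596 -0.922 -0.0993 0.8" --pt "-0.3236 0.2596 -0.922 -0.0993 0.8" --pt "-0.3236 0.2596 -0.922 -0.0993 0.7" --pt "-0.3236 0.2596 -0.922 -0.0993 0.7" --pt "-0.3236 0.2596 -0.922 -0.0993 0.7"

```text
t: 2.45
ee_pos: [0.5117, 0.3004, 0.2044]
eef_rot: [-0.44, 0.44, 0.554, -0.553]
contact_force: [1.9, 0.2, 0.2]
grip_width: 0.06
```

```bash
cat >> h.py <<'E'
def snapw(fn):
    from workcell import env,cams
    o=env.get_obs(); s=cams.snapshot('wrist'); cv2.imwrite(fn,s['image'][:,:,::-1])
    import pickle; pickle.dump((np.array(o['ee_pos']),rot(o['eef_rot']),{k:s[k] for k in('fx','cx','cy','hand_eye')}),open(fn+'.pkl','wb'))
def wload(fn):
    import pickle; return pickle.load(open(fn+'.pkl','rb'))
def wray(w,u,v):
    p,M,s=w; a=np.array([u-s['cx'],v-s['cy']]); r=np.hypot(*a); th=r/s['fx']
    d=np.array([np.sin(th)*a[0]/r,-np.sin(th)*a[1]/r,-np.cos(th)])
    H=s['hand_eye']; return p+M@H[:3,3], M@H[:3,:3]@d
def watz(w,u,v,z):
    o,d=wray(w,u,v); return o+d*(z-o[2])/d[2]
def wproj(w,P):
    p,M,s=w; H=s['hand_eye']; x=H[:3,:3].T@(M.T@(np.asarray(P)-p)-H[:3,3])
    th=np.arctan2(np.hypot(x[0],x[1]),-x[2]); n=np.hypot(x[0],x[1])
    return np.array([s['cx']+s['fx']*th*x[0]/n, s['cy']-s['fx']*th*x[1]/n])
E
python3 -c "
from h import *
plan([.522,.2915,.20],103)
snapw('pics/w1.png')
plan([.522,.2915,.20],103)"
```

```text
pos [0.5117 0.3004 0.2044] jaw deg 103.01 y [ 0.001  0.    -1.   ] t 2.45 w 0.06 F [1.9 0.2 0.2]
d mm [-11.    4.4  -8.1] rows [-0.0275  0.011  -0.0201]
turn 0.0
pos [0.5156 0.2947 0.2008] jaw deg 102.69 y [-0.    -0.006 -1.   ] t 2.5 w 0.06 F [-0.3 -5.  -3. ]
d mm [-4.5  0.9 -5.6] rows [-0.0113  0.0021 -0.0139]
turn -0.0009
```

View pics/w1.png

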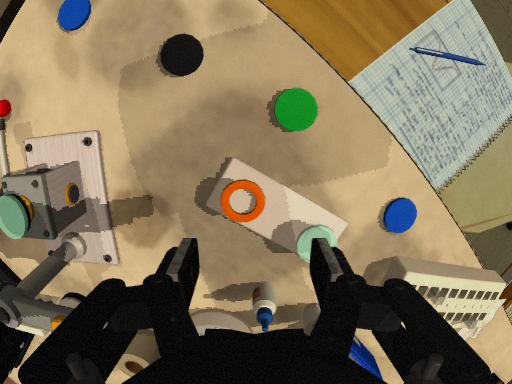

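drive_tool --pt "-0.0113 0.0021 -0.0139 0 0.7" --pt "-0.0113 0.0021 -0.0139 0 0.7" --pt "-0.0113 0.0021 -0.0139 0 0.7"

```text
t: 2.8
ee_pos: [0.5216, 0.2923, 0.2005]
eef_rot: [0.44, -0.443, -0.551, 0.554]
contact_force: [-0.1, -0.1, -0.2]
grip_width: 0.0593
```

```bash
python3 -c "
from h import *
snapw('pics/w2.png')
plan([.522,.2915,.20],103)
w=wload('pics/w2.png'); im=cv2.imread('pics/w2.png')
for P,k,z in (([.522,.2915,.029],'orange',.028),([.549,.369,.03],'green',.029),([.558,.0993,.1],'green',.099)):
  n=wproj(w,P); r=comp(im,k,n,40); print(n,r)
  if r: print(watz(w,*r[1],z),watz(w,*r[2],z))
"
```

```text
pos [0.5214 0.2927 0.2008] jaw deg 102.78 y [ 0.001 -0.005 -1.   ] t 2.85 w 0.0596 F [ 0.6  0.5 -0. ]
d mm [-1.3  0.8 -0.3] rows [-0.0033  0.002  -0.0008]
turn -0.0006
[254.88416245 193.36438256] (np.int64(971), (np.float64(254.92687950566426), np.float64(193.61585993820805)), (254.89132690429688, 193.8176727294922), (42.622772216796875, 44.431419372558594))
[0.52252293 0.29165451 0.028     ] [0.5227062  0.29166507 0.028     ]
[330.63839732 238.87930862] (np.int64(815), (np.float64(332.25030674846624), np.float64(233.2355828220859)), (330.9112854003906, 234.39425659179688), (29.80730628967285, 40.443538665771484))
[0.54360612 0.36904448 0.029     ] [0.54498394 0.3681645  0.029     ]
[ 11.9796574  210.87560363] (np.int64(1123), (np.float64(14.743544078361532), np.float64(210.33036509349955)), (14.78135871887207, 210.3134002685547), (29.469083786010742, 46.33430862426758))
[0.55722394 0.1018848  0.099     ] [0.55719591 0.1019348  0.099     ]
```

```bash
python3 -c "
from h import *
w=wload('pics/w2.png'); im=cv2.imread('pics/w2.png')
im2=cv2.resize(im[220:330,140:380],None,fx=3,fy=3,interpolation=cv2.INTER_CUBIC)
p,M,s=w
for e,c in ((.060,(0,0,255)),(.0665,(0,255,0)),(.0726,(255,255,0))):
  for x in(-.0298,.0298):
    for z in (-.011,.011):
      q=wproj(w,p+M@np.array([x,e,z])); cv2.circle(im2,(int((q[0]-139.5)*3),int((q[1]-219.5)*3)),3,c,-1)
cv2.imwrite('pics/w2z.png',im2)"
```

```text
(no output)
```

View pics/w2z.png

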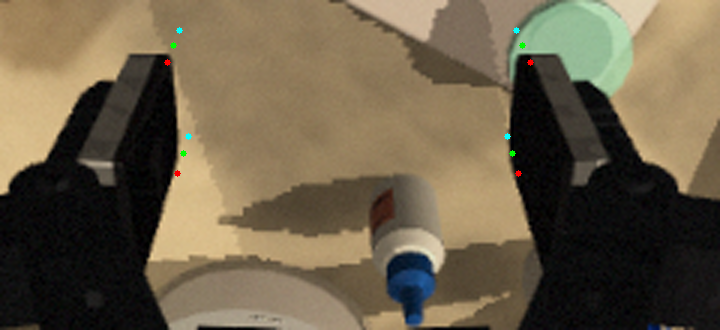

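```bash
python3 -c "
from h import *
plan([.5225,.2917,.0905],103)"
```

```text
pos [0.5214 0.2927 0.2008] jaw deg 102.78 y [ 0.001 -0.005 -1.   ] t 2.85 w 0.0596 F [ 0.6  0.5 -0. ]
d mm [ -0.7 110.3  -0.9] rows [-0.0018  0.2757 -0.0023]
turn -0.0006
```

drive_tool --pt "-0.002 0.12 -0.0023 0 0.7" --pt "-0.002 0.2 -0.0023 0 0.7" --pt "-0.002 0.25 -0.0023 0 0.7" --pt "-0.002 0.2757 -0.0023 0 0.7" --pt "-0.002 0.2757 -0.0023 0 0.7" --pt "-0.002 0.2757 -0.0023 0 0.7"

```text
t: 3.45
ee_pos: [0.5228, 0.2925, 0.0922]
eef_rot: [0.439, -0.443, -0.552, 0.553]
contact_force: [0.3, -0.4, 0.0]
grip_width: 0.0599
```

```bash
python3 -c "
from h import *
snapw('pics/w3.png')
plan([.5225,.2917,.0905],103)"
```

```text
pos [0.5231 0.2925 0.0927] jaw deg 102.82 y [ 0.004 -0.003 -1.   ] t 3.5 w 0.06 F [0.7 0.3 0.7]
d mm [-0.6  2.2  0.8] rows [-0.0015  0.0055  0.002 ]
turn -0.0005
```

View pics/w3.png

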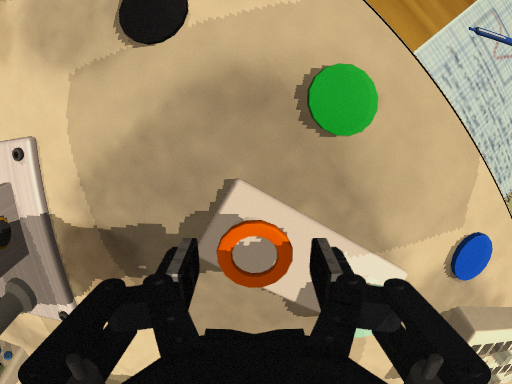

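drive_tool --pt "-0.001 0.0065 0.002 0 0.7" --pt "-0.001 0.0065 0.002 0 0.7" --pt "-0.001 0.0065 0.002 0 0.3" --pt "-0.001 0.0065 0.002 0 0.3" --pt "-0.001 0.0065 0.002 0 0.3" --pt "-0.001 0.0065 0.002 0 0.3" --pt "-0.001 0.0065 0.002 0 0.3"

```text
t: 4.2
ee_pos: [0.5228, 0.2919, 0.0911]
eef_rot: [-0.439, 0.443, 0.553, -0.552]
contact_force: [-1.4, -0.5, 6.1]
grip_width: 0.0367
```

```bash
python3 -c "
from h import *
snapw('pics/w4.png')
plan([.5225,.2917,.0905],103)
w=wload('pics/w4.png'); im=cv2.imread('pics/w4.png')
im2=cv2.resize(im[200:310,140:380],None,fx=3,fy=3,interpolation=cv2.INTER_CUBIC)
p,M,s=w
for e,c in ((.063,(0,0,255)),(.067,(0,255,0)),(.071,(255,255,0))):
  for x in(-.02,.02):
    for z in (-.011,.011):
      q=wproj(w,p+M@np.array([x,e,z])); cv2.circle(im2,(int((q[0]-139.5)*3),int((q[1]-199.5)*3)),3,c,-1)
cv2.imwrite('pics/w4z.png',im2)"
```

```text
pos [0.5228 0.2919 0.0911] jaw deg 102.81 y [ 0.005 -0.003 -1.   ] t 4.25 w 0.0368 F [-1.5 -0.4  5.9]
d mm [-0.2  0.6  0.3] rows [-0.0004  0.0015  0.0008]
turn -0.0005
```

View pics/w4z.png

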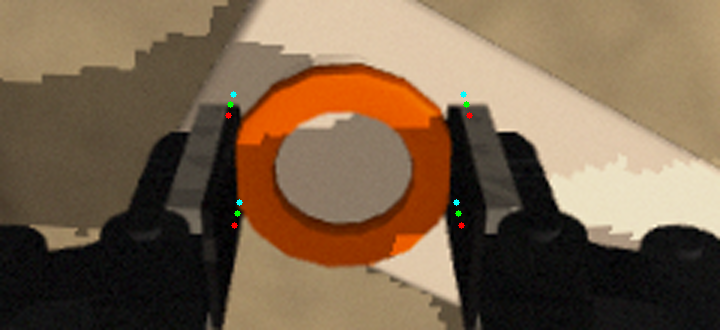

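drive_tool --pt "0 -0.02 0 0 0.2" --pt "0 -0.05 0 0 0.2" --pt "0 -0.1 0 0 0.2" --pt "0 -0.15 0 0 0.2" --pt "0 -0.15 0 0 0.2"

```text
t: 4.75
ee_pos: [0.5239, 0.2928, 0.1556]
eef_rot: [-0.438, 0.444, 0.555, -0.55]
contact_force: [0.7, 0.5, 0.1]
grip_width: 0.0364
```

```bash
python3 -c "
from h import *
snapw('pics/w5.png')
plan([.5575,.1005,.19],103)"
```

```text
pos [0.5233 0.2925 0.1534] jaw deg 102.81 y [ 0.008 -0.001 -1.   ] t 4.8 w 0.0363 F [ 0.6 -0.7 -0.5]
d mm [-194.9  -36.2    9. ] rows [-0.4873 -0.0904  0.0224]
turn -0.0005
```

View pics/w5.png

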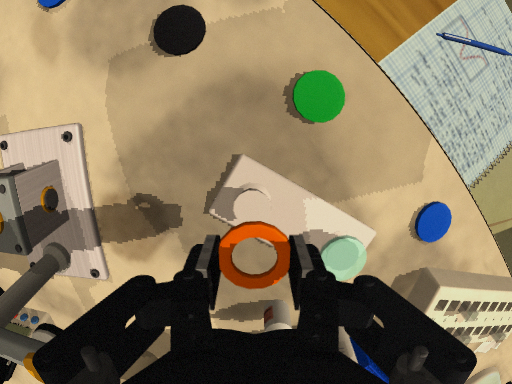

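```bash
python3 -c "
from h import *
w=wload('pics/w5.png'); im=cv2.imread('pics/w5.png'); p,M,s=w
r=comp(im,'orange',(254,255),50); print(r)
for q in r[1:3]:
  P=watz(w,*q,p[2]-.0635); print((M.T@(P-p)*1e3).round(1))
r=comp(im,'green',(344,257),30); print(r)
for q in r[1:3]: print(watz(w,*q,.029))
"
```

```text
(np.int64(2259), (np.float64(254.68658698539176), np.float64(253.68083222664896)), (254.3712615966797, 255.23512268066406), (65.81063079833984, 71.946533203125))
[-0.5 63.5  1.9]
[-0.7 63.5  1. ]
(np.int64(1476), (np.float64(343.4139566395664), np.float64(256.7459349593496)), (343.3448181152344, 256.8483581542969), (42.111576080322266, 43.50004196166992))
[0.54711375 0.36867368 0.029     ]
[0.54721273 0.36865029 0.029     ]
```

```bash
python3 -c "
from h import *
plan([.54,.185,.215],103)"
```

```text
pos [0.5233 0.2925 0.1534] jaw deg 102.81 y [ 0.008 -0.001 -1.   ] t 4.8 w 0.0363 F [ 0.6 -0.7 -0.5]
d mm [-108.7  -61.4    7.1] rows [-0.2718 -0.1535  0.0177]
turn -0.0005
```

drive_tool --pt "-0.05 -0.1 0.0 0 0.2" --pt "-0.15 -0.15 0.01 0 0.2" --pt "-0.24 -0.1535 0.0177 0 0.2" --pt "-0.2718 -0.1535 0.0177 0 0.2" --pt "-0.2718 -0.1535 0.0177 0 0.2" --pt "-0.2718 -0.1535 0.0177 0 0.2" --pt "-0.2718 -0.1535 0.0177 0 0.2"

```text
t: 5.5
ee_pos: [0.5395, 0.1862, 0.2139]
eef_rot: [-0.439, 0.443, 0.554, -0.552]
contact_force: [0.7, 0.1, 0.7]
grip_width: 0.0362
```

```bash
python3 -c "
from h import *
snapw('pics/w6.png')
plan([.5575,.1005,.19],103)
w=wload('pics/w6.png'); im=cv2.imread('pics/w6.png')
n=wproj(w,[.5575,.1005,.1]); r=comp(im,'green',n,50); print(n,r)
for q in r[1:3]: print(watz(w,*q,.099))
"
```

```text
pos [0.5396 0.1862 0.2141] jaw deg 102.9 y [ 0.007 -0.001 -1.   ] t 5.55 w 0.0364 F [0.2 0.1 0.9]
d mm [-87.5  24.3   1.8] rows [-0.2187  0.0608  0.0046]
turn -0.0003
[131.4666986  214.34323357] (np.int64(2033), (np.float64(131.6104279390064), np.float64(213.8430890309887)), (131.6170654296875, 213.84414672851562), (46.42149353027344, 53.80008316040039))
[0.55759286 0.10021293 0.099     ]
[0.55759238 0.10021813 0.099     ]
```

View pics/w6.png

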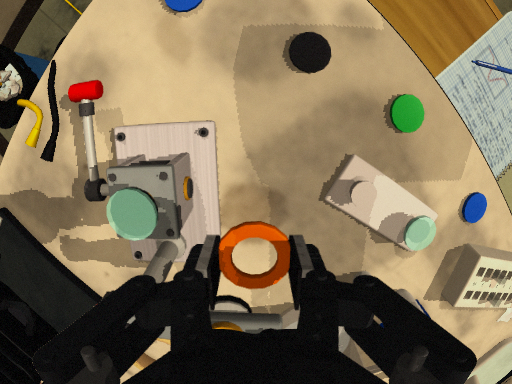

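```bash
python3 -c "
from h import *
from workcell import env
M=rot(env.get_obs()['eef_rot']); off=M@np.array([-.0006,.0635,.0013]); print(off)
P=np.array([.5576,.1002,0])-off; P[2]=.176; print(P)
plan(P,103)
w=wload('pics/w6.png'); im=cv2.imread('pics/w6.png'); r=comp(im,'red',(86,91),25); print(r, watz(w,*r[1],.038))
"
```

```text
[-0.00069775 -0.00093816 -0.06350538]
[0.55829775 0.10113816 0.176     ]
pos [0.5396 0.1862 0.2141] jaw deg 102.9 y [ 0.007 -0.001 -1.   ] t 5.55 w 0.0364 F [0.2 0.1 0.9]
d mm [-87.   38.3   1. ] rows [-0.2176  0.0958  0.0025]
turn -0.0003
(np.int64(575), (np.float64(85.34434782608696), np.float64(90.69391304347826)), (85.42570495605469, 90.71080017089844), (18.5692195892334, 38.250186920166016)) [0.48192366 0.01550301 0.038     ]
```

drive_tool --pt "-0.12 0.0 0.0025 0 0.2" --pt "-0.2 0.02 0.0025 0 0.2" --pt "-0.2176 0.06 0.0025 0 0.2" --pt "-0.2176 0.09 0.0025 0 0.2" --pt "-0.2176 0.0958 0.0025 0 0.2" --pt "-0.2176 0.0958 0.0025 0 0.2" --pt "-0.2176 0.0958 0.0025 0 0.2"

```text
t: 6.25
ee_pos: [0.5583, 0.1023, 0.1765]
eef_rot: [-0.438, 0.442, 0.555, -0.552]
contact_force: [0.2, -0.0, 0.1]
grip_width: 0.0361
```

```bash
python3 -c "
from h import *
snapw('pics/w7.png')
plan([.5583,.1011,.1675],103)
w=wload('pics/w7.png');p,M,s=w
im=cv2.imread('pics/w7.png');r=comp(im,'orange',(254,255),50)
print(r,watz(w,*r[2],p[2]-.0635))
"
```

```text
pos [0.5584 0.1021 0.1768] jaw deg 102.98 y [ 0.008 -0.001 -1.   ] t 6.3 w 0.0359 F [0.4 0.5 0.7]
d mm [-0.9  9.3  0.4] rows [-0.0024  0.0233  0.0011]
turn -0.0001
(np.int64(2402), (np.float64(254.24021648626146), np.float64(254.0503746877602)), (254.1739959716797, 254.87991333007812), (66.65438842773438, 72.07429504394531)) [0.55776125 0.10124056 0.11296299]
```

View pics/w7.png

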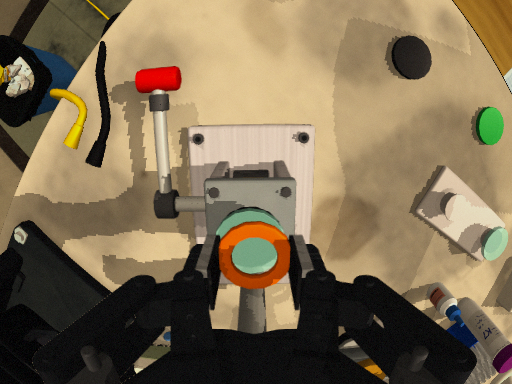

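Ring sits over the seat within about 1 mm. Lower to near contact.

drive_tool --pt "-0.0024 0.012 0.001 0 0.2" --pt "-0.0024 0.018 0.001 0 0.2" --pt "-0.0024 0.018 0.001 0 0.2" --pt "-0.0024 0.021 0.001 0 0.2" --pt "-0.0024 0.021 0.001 0 0.2"

```text
t: 6.8
ee_pos: [0.5587, 0.1015, 0.1713]
eef_rot: [-0.437, 0.443, 0.556, -0.551]
contact_force: [-4.2, 1.7, 11.3]
grip_width: 0.0362
```

```bash
python3 -c "
from h import *
snapw('pics/w8.png')
plan([.5583,.1011,.1675],103)
w=wload('pics/w8.png');p,M,s=w
im=cv2.imread('pics/w8.png');r=comp(im,'orange',(254,255),50)
print(r,watz(w,*r[2],p[2]-.0635))
cv2.imwrite('pics/w8z.png',cv2.resize(im[180:310,150:360],None,fx=3.5,fy=3.5))
"
```

```text
pos [0.5587 0.1015 0.1714] jaw deg 103.0 y [ 0.011  0.    -1.   ] t 6.85 w 0.0365 F [-4.2  0.8 10. ]
d mm [-0.3  3.9  0.5] rows [-0.0007  0.0096  0.0014]
turn -0.0
(np.int64(2404), (np.float64(254.20133111480865), np.float64(254.01913477537437)), (254.1840057373047, 254.8677978515625), (66.69127655029297, 72.14757537841797)) [0.55843156 0.10053628 0.10783351]
```

View pics/w8z.png

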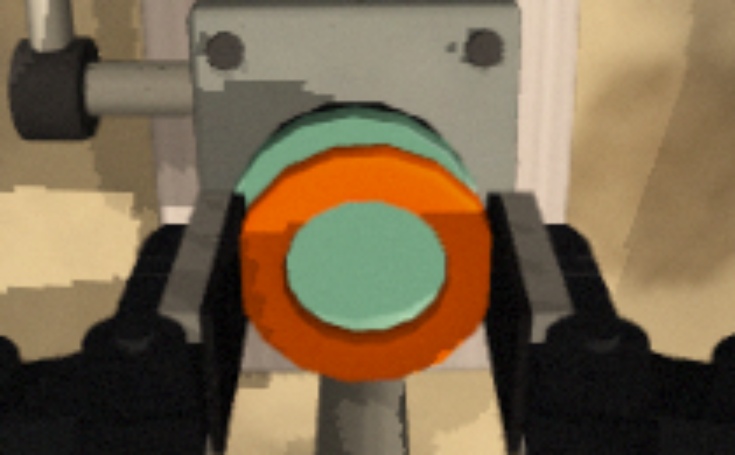

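```bash
python3 -c "
from h import *
w=wload('pics/w8.png');p,M,s=w
a=np.linspace(0,2*np.pi,60,endpoint=False)
for d in (.058,.060,.062,.064,.066,.068):
  q=np.array([wproj(w,p+M@np.array([-.0006+.02*np.cos(t),d,.001+.02*np.sin(t)])) for t in a],np.float32)
  print(d,cv2.fitEllipse(q))
# seat prediction
for z in (.0985,.1,.1015):
  q=np.array([wproj(w,[.5576+.02*np.cos(t),.1002+.02*np.sin(t),z]) for t in a]); print(z,'seat top row',q[:,1].min(), 'cols',q[:,0].min(),q[:,0].max())
"
```

```text
0.058 ((254.4977264404297, 258.2706604003906), (69.04702758789062, 80.64897918701172), 89.7882308959961)
0.06 ((254.49087524414062, 256.31719970703125), (68.51786041259766, 79.68617248535156), 89.78811645507812)
0.062 ((254.48419189453125, 254.40733337402344), (67.98909759521484, 78.74376678466797), 89.78800964355469)
0.064 ((254.47763061523438, 252.53977966308594), (67.46124267578125, 77.82122802734375), 89.78791046142578)
0.066 ((254.47122192382812, 250.7132568359375), (66.93473052978516, 76.9179916381836), 89.78785705566406)
0.068 ((254.46495056152344, 248.92657470703125), (66.40999603271484, 76.03353118896484), 89.78777313232422)
0.0985 seat top row 210.22534366217337 cols 216.879528273233 291.0410092104468
0.1 seat top row 211.3162167770937 cols 216.55873595311593 291.3513487935702
0.1015 seat top row 212.42744460521388 cols 216.2329900460563 291.6665149802953
```

drive_tool --pt "0 -0.0015 0 0 0.2" --pt "0 -0.0015 0 0 0.45" --pt "0 -0.0015 0 0 0.5" --pt "0 -0.0015 0 0 0.53" --pt "0 -0.0015 0 0 0.53" --pt "0 -0.0015 0 0 0.53"

```text
t: 7.45
ee_pos: [0.5586, 0.1015, 0.1716]
eef_rot: [-0.437, 0.443, 0.556, -0.551]
contact_force: [0.2, 0.7, -0.8]
grip_width: 0.0453
```

```bash
python3 -c "
from h import *
snapw('pics/w9.png')
plan([.5583,.1011,.1675],103)
w=wload('pics/w9.png');p,M,s=w
im=cv2.imread('pics/w9.png');r=comp(im,'orange',(254,250),50)
print(r,watz(w,*r[2],.105))
cv2.imwrite('pics/w9z.png',cv2.resize(im[180:310,150:360],None,fx=3.5,fy=3.5))
"
```

```text
pos [0.5587 0.1015 0.1717] jaw deg 102.99 y [ 0.011  0.    -1.   ] t 7.5 w 0.045 F [-0.7 -0.4  1. ]
d mm [-0.3  4.2  0.5] rows [-0.0007  0.0104  0.0012]
turn -0.0
(np.int64(2364), (np.float64(254.15651438240272), np.float64(250.3075296108291)), (254.13714599609375, 251.14263916015625), (64.51296997070312, 72.50232696533203)) [0.55790966 0.10033404 0.105     ]
```

View pics/w9z.png

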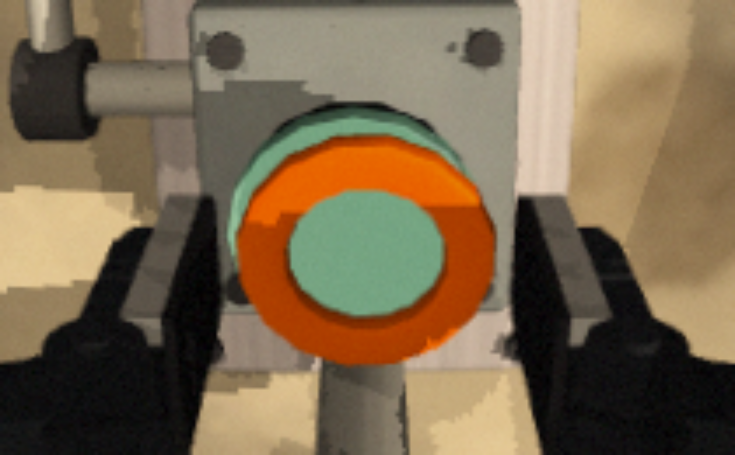

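drive_tool --pt "0 -0.0015 0 0 0.75" --pt "0 -0.0015 0 0 0.75" --pt "0 -0.03 0 0 0.75" --pt "0 -0.1 0 0 0.75" --pt "0 -0.11 0 0 0.75" --pt "0 -0.11 0 0 0.75"

```text
t: 8.1
ee_pos: [0.5588, 0.1016, 0.2178]
eef_rot: [-0.436, 0.444, 0.557, -0.55]
contact_force: [0.1, 0.2, -0.4]
grip_width: 0.0638
```

```bash
python3 -c "
from h import *
snapw('pics/w10.png')
plan([.548,.3688,.215],103)
w=wload('pics/w10.png');p,M,s=w
im=cv2.imread('pics/w10.png');n=wproj(w,[.5576,.1002,.105]);r=comp(im,'orange',n,50)
print(n,r,watz(w,*r[2],.105),watz(w,*r[1],.104))
cv2.imwrite('pics/w10z.png',cv2.resize(im[150:290,150:360],None,fx=3.5,fy=3.5))
"
```

```text
pos [0.5584 0.1015 0.2162] jaw deg 102.99 y [ 0.012  0.    -1.   ] t 8.15 w 0.0641 F [-0.1  0.6 -0.1]
d mm [262.8   1.2 -50. ] rows [ 0.657   0.0029 -0.1249]
turn -0.0
[254.13889788 215.37805952] (np.int64(1589), (np.float64(254.25739458779105), np.float64(216.8432976714915)), (254.40956115722656, 217.0176239013672), (53.93196487426758, 57.249698638916016)) [0.55870667 0.10064011 0.105     ] [0.55902288 0.10060838 0.104     ]
```

View pics/w10z.png

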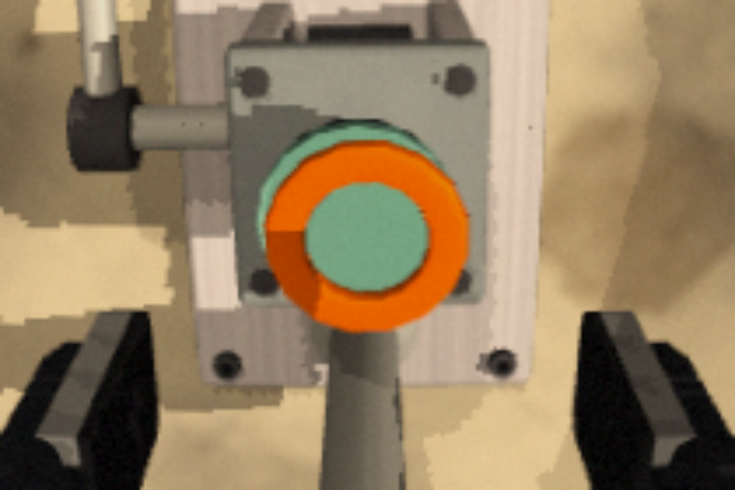

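```bash
python3 -c "
from h import *
plan([.5473,.3688,.18],103)"
```

```text
pos [0.5584 0.1015 0.2162] jaw deg 102.99 y [ 0.012  0.    -1.   ] t 8.15 w 0.0641 F [-0.1  0.6 -0.1]
d mm [263.   36.1 -48.9] rows [ 0.6576  0.0904 -0.1222]
turn -0.0
```

drive_tool --pt "0.1 0.0 -0.03 0 0.75" --pt "0.22 0.0 -0.07 0 0.75" --pt "0.34 0.0 -0.1 0 0.75" --pt "0.46 0.02 -0.1222 0 0.75" --pt "0.6 0.06 -0.1222 0 0.75" --pt "0.6576 0.0904 -0.1222 0 0.75" --pt "0.6576 0.0904 -0.1222 0 0.75" --pt "0.6576 0.0904 -0.1222 0 0.75"

```text
t: 8.95
ee_pos: [0.5465, 0.369, 0.1778]
eef_rot: [-0.437, 0.443, 0.555, -0.552]
contact_force: [-0.0, -1.6, 0.7]
grip_width: 0.0641
```

drive_tool --pt "0 0 0 0 0.75" --pt "0 0 0 0 0.75"

```text
t: 9.15
ee_pos: [0.547, 0.3677, 0.178]
eef_rot: [-0.437, 0.443, 0.555, -0.552]
contact_force: [-0.1, -0.2, -0.1]
grip_width: 0.0636
```

```bash
python3 -c "
from h import *
snapw('pics/w11.png')
w=wload('pics/w11.png');p,M,s=w
im=cv2.imread('pics/w11.png');n=wproj(w,[.548,.3688,.030]);r=comp(im,'green',n,30)
print(n,r,watz(w,*r[2],.0295),watz(w,*r[1],.0295))
P=watz(w,*r[2],.0295); P[:2]-=(M@np.array([0,.068,0]))[:2]; P[2]=.095
plan(P,103)
"
```

```text
[256.92216876 201.97945499] (np.int64(1850), (np.float64(256.7162162162162), np.float64(202.9172972972973)), (256.717529296875, 202.9280242919922), (46.497291564941406, 48.82307052612305)) [0.54897572 0.36886827 0.0295    ] [0.5489673  0.36886525 0.0295    ]
pos [0.547  0.3678 0.1783] jaw deg 102.99 y [ 0.01  -0.002 -1.   ] t 9.2 w 0.064 F [ 0.4  0.  -0.1]
d mm [ 1.2 83.3 -0.8] rows [ 0.0031  0.2082 -0.0019]
turn -0.0
```

View pics/w11.png

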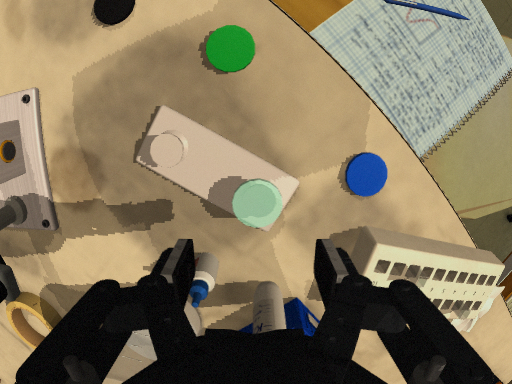

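drive_tool --pt "0.0031 0.1 -0.0019 0 0.7" --pt "0.0031 0.18 -0.0019 0 0.7" --pt "0.0031 0.2082 -0.0019 0 0.65" --pt "0.0031 0.2082 -0.0019 0 0.65" --pt "0.0031 0.2082 -0.0019 0 0.65" --pt "0.0031 0.2082 -0.0019 0 0.65"

```text
t: 9.8
ee_pos: [0.5494, 0.3695, 0.0979]
eef_rot: [-0.437, 0.444, 0.556, -0.55]
contact_force: [-0.6, -0.7, 0.1]
grip_width: 0.0553
```

```bash
python3 -c "
from h import *
snapw('pics/w12.png')
w=wload('pics/w12.png');p,M,s=w
im=cv2.imread('pics/w12.png');n=wproj(w,[.549,.3689,.030]);r=comp(im,'green',n,50)
print(n,r,watz(w,*r[2],.030))
P=watz(w,*r[2],.030); P[:2]-=(M@np.array([0,.068,0]))[:2]; P[2]=.095
plan(P,103)
cv2.imwrite('pics/w12z.png',cv2.resize(im[180:310,150:360],None,fx=3.5,fy=3.5))
"
```

```text
[255.03092431 250.25597018] (np.int64(3846), (np.float64(254.967498699948), np.float64(247.7711908476339)), (254.93429565429688, 247.78445434570312), (65.5222396850586, 72.80072784423828)) [0.54756266 0.36851392 0.03      ]
pos [0.5493 0.3696 0.0978] jaw deg 102.98 y [ 0.013  0.    -1.   ] t 9.85 w 0.0555 F [-0.7 -0.2 -0.6]
d mm [-0.4  2.7  2.9] rows [-0.0011  0.0068  0.0072]
turn -0.0
```

View pics/w12z.png

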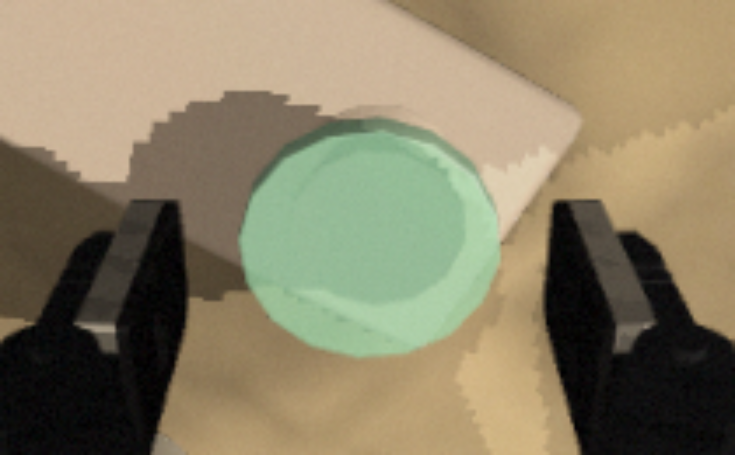

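drive_tool --pt "-0.001 0.0075 0.0045 0 0.65" --pt "-0.001 0.0075 0.0045 0 0.65" --pt "-0.001 0.0075 0.0045 0 0.3" --pt "-0.001 0.0075 0.0045 0 0.3" --pt "-0.001 0.0075 0.0045 0 0.3" --pt "-0.001 0.0075 0.0045 0 0.3" --pt "-0.001 0.0075 0.0045 0 0.3"

```text
t: 10.55
ee_pos: [0.548, 0.369, 0.0957]
eef_rot: [-0.436, 0.444, 0.557, -0.55]
contact_force: [-1.2, 0.2, 5.5]
grip_width: 0.0366
```

```bash
python3 -c "
from h import *
snapw('pics/w13.png')
w=wload('pics/w13.png');p,M,s=w
im=cv2.imread('pics/w13.png')
plan(p,103)
r=comp(im,'green',(254,250),50);P=watz(w,*r[2],.030);print(r,P,M.T@(P-p))
cv2.imwrite('pics/w13z.png',cv2.resize(im[180:310,150:360],None,fx=3.5,fy=3.5))
"
```

```text
pos [0.548  0.369  0.0957] jaw deg 102.98 y [ 0.014  0.001 -1.   ] t 10.6 w 0.0367 F [-1.8 -0.5  5.6]
d mm [ 0. -0. -0.] rows [ 0.     -0.     -0.0001]
turn -0.0001
(np.int64(3820), (np.float64(253.9609947643979), np.float64(252.79240837696335)), (253.9620819091797, 252.78431701660156), (66.07493591308594, 71.77568817138672)) [0.54795663 0.36792339 0.03      ] [-0.00086729  0.06567362  0.00120707]
```

View pics/w13z.png

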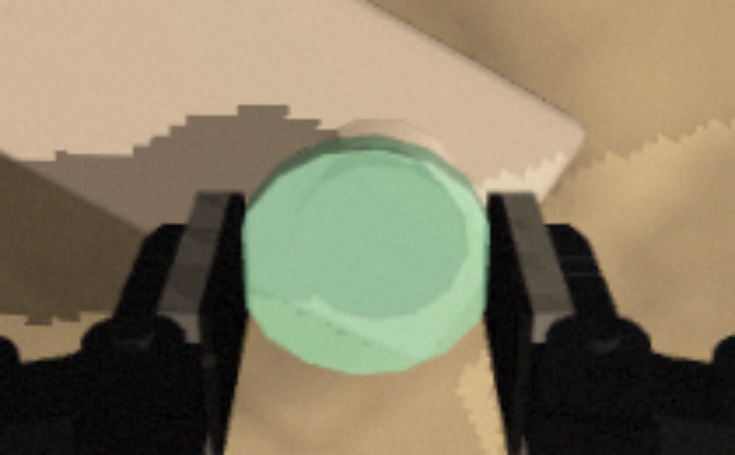

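drive_tool --pt "0 -0.02 0 0 0.2" --pt "0 -0.05 0 0 0.2" --pt "0 -0.12 0 0 0.2" --pt "0 -0.22 0 0 0.2" --pt "0 -0.3 0 0 0.2" --pt "0 -0.3 0 0 0.2"

```text
t: 11.2
ee_pos: [0.5477, 0.3698, 0.2239]
eef_rot: [-0.435, 0.445, 0.56, -0.546]
contact_force: [0.3, -0.5, 0.4]
grip_width: 0.0363
```

```bash
python3 -c "
from h import *
snapw('pics/w14.png')
w=wload('pics/w14.png');p,M,s=w
im=cv2.imread('pics/w14.png')
plan([.5405,.185,.215],103)
r=comp(im,'green',(254,250),50);P=watz(w,*r[2],p[2]-.0657);print(r,P,M.T@(P-p))
"
```

```text
pos [0.5471 0.3694 0.2204] jaw deg 102.98 y [ 0.021  0.005 -1.   ] t 11.25 w 0.0367 F [ 0.1  0.4 -0.6]
d mm [-178.2    4.4   48. ] rows [-0.4456  0.0111  0.1201]
turn -0.0
(np.int64(3591), (np.float64(253.62461709830131), np.float64(254.53467000835423)), (253.9535675048828, 254.39881896972656), (63.00618362426758, 71.66717529296875)) [0.54924264 0.36930454 0.15817403] [-0.00087276  0.06571401  0.00022898]
```

View pics/w14.png

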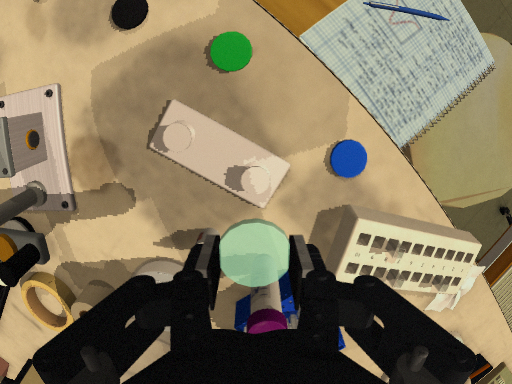

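drive_tool --pt "-0.1 0.0 0.03 0 0.2" --pt "-0.22 0.01 0.06 0 0.2" --pt "-0.33 0.011 0.1 0 0.2" --pt "-0.42 0.011 0.12 0 0.2" --pt "-0.4456 0.011 0.12 0 0.2" --pt "-0.4456 0.011 0.12 0 0.2" --pt "-0.4456 0.011 0.12 0 0.2" --pt "-0.4456 0.011 0.12 0 0.2"

```text
t: 12.05
ee_pos: [0.5404, 0.1863, 0.2146]
eef_rot: [-0.435, 0.444, 0.559, -0.548]
contact_force: [0.8, -0.0, -0.3]
grip_width: 0.0367
```

```bash
python3 -c "
from h import *
snapw('pics/w15.png')
w=wload('pics/w15.png');p,M,s=w
im=cv2.imread('pics/w15.png')
n=wproj(w,[.558,.1005,.105]);r=comp(im,'orange',n,50);T=watz(w,*r[2],.105);print(r,T)
off=M@np.array([-.0007,.0657,.0007]); print(off)
P=np.array([.5579,.1002,0])-off; P[2]=.1825
plan(P,103)
cv2.imwrite('pics/w15z.png',cv2.resize(im[150:290,60:270],None,fx=3.5,fy=3.5))
"
```

```text
(np.int64(1310), (np.float64(130.88931297709922), np.float64(213.94580152671756)), (130.5690155029297, 214.7201690673828), (47.01752471923828, 53.77870178222656)) [0.55814459 0.1023547  0.105     ]
[ 0.00077697 -0.00051263 -0.06570086]
pos [0.5404 0.1863 0.2146] jaw deg 103.09 y [ 0.02   0.005 -1.   ] t 12.1 w 0.0364 F [ 0.2 -0.3 -0.1]
d mm [-87.2  32.1   3.7] rows [-0.218   0.0801  0.0093]
turn 0.0002
```

View pics/w15z.png

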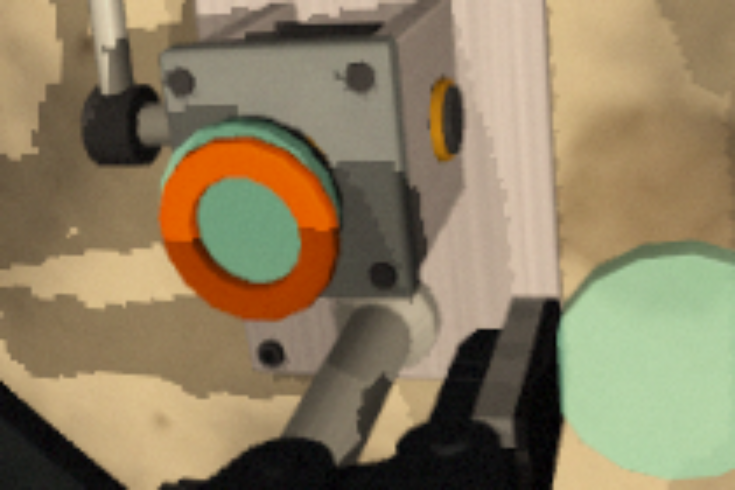

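drive_tool --pt "-0.12 0.0 0.005 0 0.2" --pt "-0.2 0.02 0.0093 0 0.2" --pt "-0.217 0.05 0.0093 0 0.2" --pt "-0.217 0.075 0.0093 0 0.2" --pt "-0.217 0.0801 0.0093 0 0.2" --pt "-0.217 0.0801 0.0093 0 0.2" --pt "-0.217 0.0801 0.0093 0 0.2"

```text
t: 12.8
ee_pos: [0.557, 0.1022, 0.1829]
eef_rot: [-0.435, 0.444, 0.56, -0.548]
contact_force: [0.6, 0.5, -0.4]
grip_width: 0.0364
```

```bash
python3 -c "
from h import *
snapw('pics/w16.png')
w=wload('pics/w16.png');p,M,s=w
im=cv2.imread('pics/w16.png')
r=comp(im,'green',(254,252),40);print(r,watz(w,*r[2],p[2]-.0657))
off=M@np.array([-.0007,.0657,.0007]); print(off)
P=np.array([.5579,.1006,0])-off; P[2]=.1767
plan(P,103)
cv2.imwrite('pics/w16z.png',cv2.resize(im[170:310,150:360],None,fx=3.5,fy=3.5))
"
```

```text
(np.int64(2152), (np.float64(254.11802973977694), np.float64(256.103624535316)), (251.73263549804688, 243.01571655273438), (34.16965866088867, 41.4524040222168)) [0.55199633 0.09904278 0.11720795]
[ 0.00081257 -0.00049895 -0.06570054]
pos [0.5571 0.1021 0.1832] jaw deg 103.16 y [ 0.021  0.005 -1.   ] t 12.85 w 0.0366 F [-0.2  0.7  0.6]
d mm [-1.   6.4  0.4] rows [-0.0024  0.0161  0.001 ]
turn 0.0005
```

View pics/w16z.png

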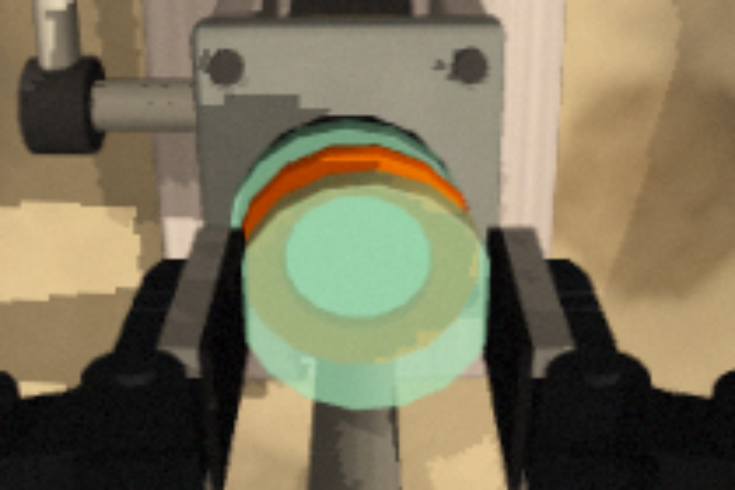

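drive_tool --pt "-0.003 0.006 0.001 0 0.2" --pt "-0.003 0.011 0.001 0 0.2" --pt "-0.003 0.013 0.001 0 0.2" --pt "-0.003 0.013 0.001 0 0.2"

```text
t: 13.25
ee_pos: [0.557, 0.1008, 0.1777]
eef_rot: [-0.435, 0.444, 0.56, -0.548]
contact_force: [0.5, 0.0, -0.7]
grip_width: 0.0368
```

```bash
python3 -c "
from h import *
plan([.5571,.1011,.1767],103)
"
```

```text
pos [0.557  0.1008 0.1777] jaw deg 103.16 y [ 0.02   0.005 -1.   ] t 13.25 w 0.0368 F [ 0.5  0.  -0.7]
d mm [ 0.2  1.  -0.1] rows [ 0.0006  0.0026 -0.0003]
turn 0.0004
```

Bottom about 1 mm above the ring, no contact. Go 1 mm down, then open gently.

drive_tool --pt "0 0.0025 0 0 0.2" --pt "0 0.003 0 0 0.2" --pt "0 0.003 0 0 0.2"

```text
t: 13.55
ee_pos: [0.5571, 0.1008, 0.1768]
eef_rot: [-0.435, 0.444, 0.56, -0.548]
contact_force: [-0.2, -0.6, 0.4]
grip_width: 0.0368
```

drive_tool --pt "0 0 0 0 0.45" --pt "0 0 0 0 0.5" --pt "0 0 0 0 0.53" --pt "0 0 0 0 0.55" --pt "0 0 0 0 0.58" --pt "0 0 0 0 0.58"

```text
t: 14.15
ee_pos: [0.5571, 0.1008, 0.1768]
eef_rot: [-0.435, 0.444, 0.56, -0.548]
contact_force: [-0.3, -0.4, -0.3]
grip_width: 0.0494
```

```bash
python3 -c "
from h import *
snapw('pics/w17.png')
w=wload('pics/w17.png');p,M,s=w
im=cv2.imread('pics/w17.png')
plan([.5571,.1011,.1767],103)
cv2.imwrite('pics/w17z.png',cv2.resize(im[170:310,150:360],None,fx=3.5,fy=3.5))
"
```

```text
pos [0.5571 0.1008 0.1767] jaw deg 103.16 y [ 0.021  0.005 -1.   ] t 14.2 w 0.0494 F [ 0.6 -0.6  0.5]
d mm [ 0.3  0.  -0.1] rows [ 0.0006  0.0001 -0.0001]
turn 0.0004
```

View pics/w17z.png

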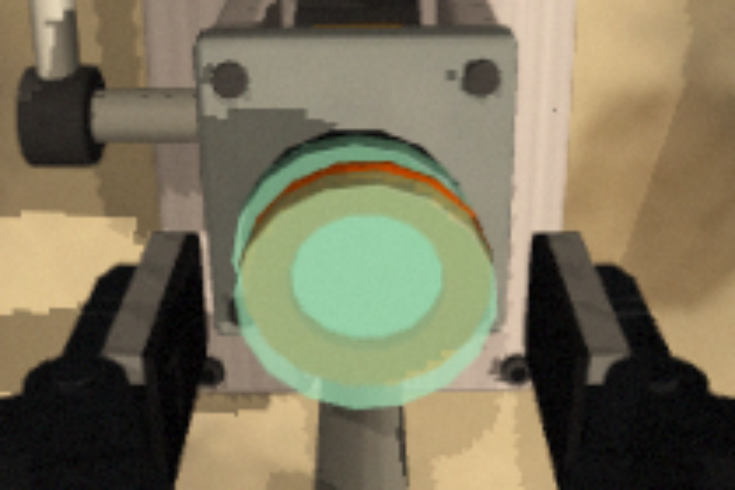

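drive_tool --pt "0 0 0 0 0.75" --pt "0 0 0 0 0.75" --pt "0 -0.03 0 0 0.75" --pt "0 -0.1 0 0 0.75" --pt "0 -0.2 0 0 0.75" --pt "0 -0.23 0 0 0.75" --pt "0 -0.23 0 0 0.75" --pt "0 -0.23 0 0 0.75"

```text
t: 15.0
ee_pos: [0.5551, 0.1003, 0.2681]
eef_rot: [-0.435, 0.444, 0.56, -0.548]
contact_force: [0.0, 0.8, 0.0]
grip_width: 0.0642
```

```bash
python3 -c "
from h import *
from workcell import cams
snapw('pics/w18.png')
s=cams.snapshot('scene'); cv2.imwrite('pics/s18.png',s['image'][:,:,::-1])
w=wload('pics/w18.png');p,M,_=w
im=cv2.imread('pics/w18.png'); sc=cv2.imread('pics/s18.png')
plan(p,103)
a=cv2.resize(im[130:270,160:350],None,fx=3,fy=3); b=cv2.resize(sc[190:290,250:345],None,fx=3,fy=4.2)
b=cv2.resize(b,(228,420)); cv2.imwrite('pics/w18z.png',np.hstack([a,b]))
n=wproj(w,[.5576,.1002,.111]);r=comp(im,'green',n,30);print(n,r,watz(w,*r[2],.110))
"
```

```text
pos [0.5547 0.1003 0.2665] jaw deg 103.16 y [ 0.017  0.005 -1.   ] t 15.1 w 0.0642 F [ 0.5  0.4 -1.6]
d mm [-0.1 -1.6 -0.4] rows [-0.0001 -0.0039 -0.001 ]
turn 0.0004
[254.12404103 197.28320008] (np.int64(932), (np.float64(251.73283261802575), np.float64(196.47317596566523)), (254.09666442871094, 196.72354125976562), (25.55597496032715, 28.31424903869629)) [0.55748679 0.10015183 0.11      ]
```

View pics/w18z.png

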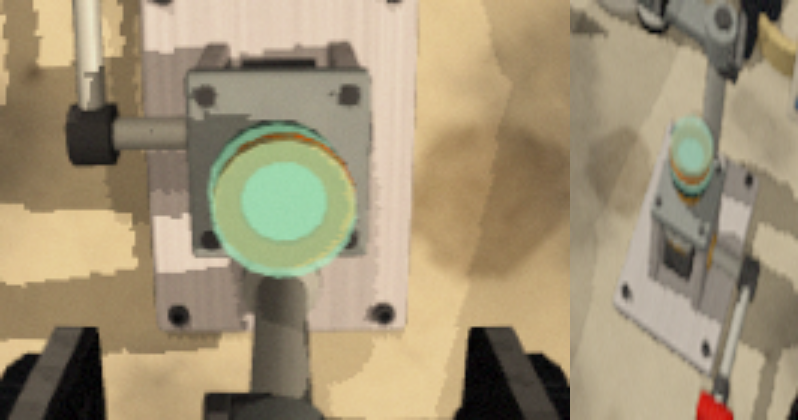

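View pics/w18.png

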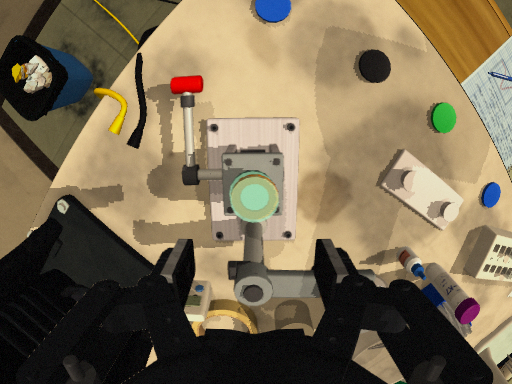

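```bash
python3 -c "
from h import *
plan([.605,.211,.275],12)
"
```

```text
pos [0.5547 0.1003 0.2665] jaw deg 103.16 y [ 0.017  0.005 -1.   ] t 15.1 w 0.0642 F [ 0.5  0.4 -1.6]
d mm [ 96.4  -7.1 -74.3] rows [ 0.241  -0.0177 -0.1857]
turn 0.2532
```

drive_tool --pt "0.05 -0.02 -0.05 0.2532 0.75" --pt "0.1 -0.02 -0.1 0.2532 0.75" --pt "0.15 -0.02 -0.15 0.2532 0.75" --pt "0.2 -0.02 -0.1857 0.2532 0.7" --pt "0.241 -0.02 -0.1857 0.2532 0.65" --pt "0.241 -0.02 -0.1857 0.2532 0.6" --pt "0.241 -0.02 -0.1857 0.2532 0.6" --pt "0.241 -0.02 -0.1857 0.2532 0.6"

```text
t: 15.9
ee_pos: [0.6046, 0.2112, 0.2735]
eef_rot: [-0.676, 0.676, 0.213, -0.202]
contact_force: [0.0, -0.0, 0.9]
grip_width: 0.0513
```

```bash
python3 -c "
from h import *
plan([.605,.211,.272],12)
"
```

```text
pos [0.6046 0.2112 0.2735] jaw deg 34.08 y [ 0.015  0.003 -1.   ] t 15.9 w 0.0513 F [ 0.  -0.   0.9]
d mm [ 0.2  1.5 -0.4] rows [ 0.0005  0.0037 -0.001 ]
turn 0.0613
```

drive_tool --pt "0 0 0 0.0613 0.6" --pt "0 0 0 0.0613 0.6" --pt "0 0 0 0.0613 0.6" --pt "0 0 0 0.0613 0.6" --pt "0 0 0 0.0613 0.6"

```text
t: 16.4
ee_pos: [0.6044, 0.2111, 0.272]
eef_rot: [0.704, -0.703, -0.079, 0.07]
contact_force: [0.3, -0.1, 1.0]
grip_width: 0.0512
```

```bash
python3 -c "
from h import *
snapw('pics/w19.png')
plan([.605,.211,.272],12)
w=wload('pics/w19.png'); print(wproj(w,[.605,.211,.173]),wproj(w,[.6243,.114,.148]))
"
```

```text
pos [0.6044 0.2112 0.2723] jaw deg 12.14 y [ 0.013  0.003 -1.   ] t 16.45 w 0.0513 F [0.5 0.1 0.7]
d mm [ 0.5  0.3 -0.3] rows [ 0.0013  0.0008 -0.0007]
turn 0.0004
[251.81959527 228.47112017] [250.14271666 320.61018684]
```

View pics/w19.png

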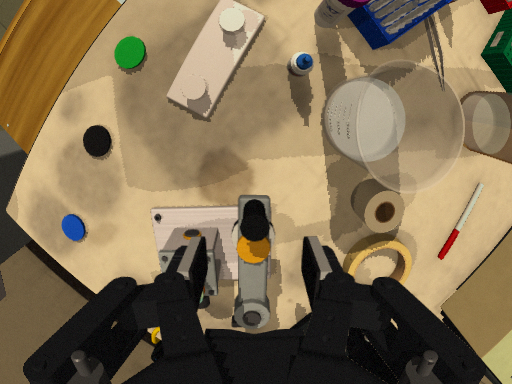

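```bash
python3 -c "
from h import *
w=wload('pics/w19.png');im=cv2.imread('pics/w19.png')
print(watz(w,258,234,.173),watz(w,252,316,.148))
cv2.imwrite('pics/w19z.png',cv2.resize(im[185:335,170:340],None,fx=4,fy=4))
"
```

```text
[0.60957941 0.20806435 0.173     ] [0.62472844 0.1195991  0.148     ]
```

View pics/w19z.png

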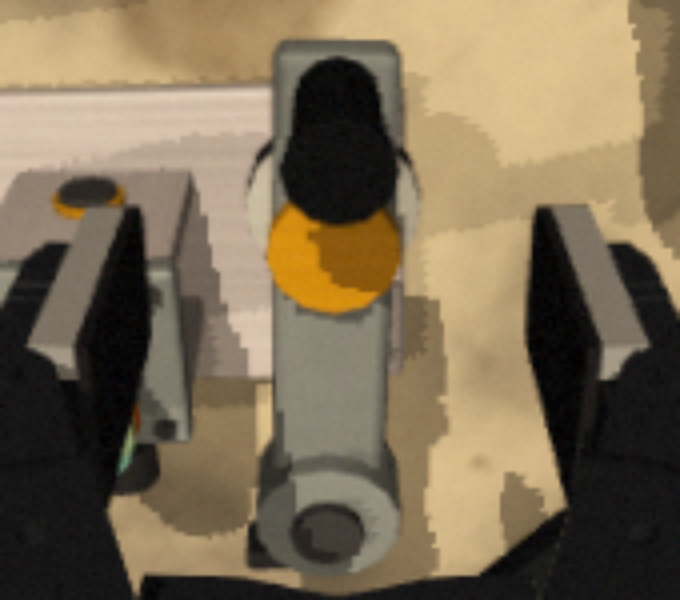

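```bash
python3 -c "
from h import *
w=wload('pics/w19.png')
K=watz(w,254.75,226.75,.173);print(K,watz(w,252.1,318,.148))
p,M,_=w
P=K.copy();P[:2]-=(M@np.array([0,.06,0]))[:2];P[2]=.2165;plan(P,11)
"
```

```text
[0.60653091 0.21252125 0.173     ] [0.62529326 0.11734496 0.148     ]
pos [0.6044 0.2112 0.2723] jaw deg 12.14 y [ 0.013  0.003 -1.   ] t 16.45 w 0.0513 F [0.5 0.1 0.7]
d mm [ 0.8 55.8  0.9] rows [0.0021 0.1396 0.0022]
turn 0.0032
```

drive_tool --pt "0.0021 0.08 0.0022 0.003 0.6" --pt "0.0021 0.12 0.0022 0.003 0.6" --pt "0.0021 0.1396 0.0022 0.003 0.6" --pt "0.0021 0.1396 0.0022 0.003 0.6" --pt "0.0021 0.1396 0.0022 0.003 0.4" --pt "0.0021 0.1396 0.0022 0.003 0.2" --pt "0.0021 0.1396 0.0022 0.003 0.1" --pt "0.0021 0.1396 0.0022 0.003 0.05"

```text
t: 17.25
ee_pos: [0.6062, 0.2125, 0.2184]
eef_rot: [0.705, -0.703, -0.074, 0.062]
contact_force: [-0.5, -0.3, 5.4]
grip_width: 0.0159
```

drive_tool --pt "0 0 0 0 0.05" --pt "0 0 0 0 0.05"

```text
t: 17.45
ee_pos: [0.6062, 0.2125, 0.2184]
eef_rot: [0.705, -0.703, -0.074, 0.063]
contact_force: [-0.1, -0.4, 0.5]
grip_width: 0.0153
```

```bash
python3 -c "
from h import *
snapw('pics/w20.png')
w=wload('pics/w20.png');p,M,_=w
plan(p)
"
```

```text
pos [0.6062 0.2125 0.2184] jaw deg 11.06 y [ 0.016  0.004 -1.   ] t 17.5 w 0.015 F [-0.2  1.1  1.3]
d mm [ 0. -0.  0.] rows [ 0.     -0.0001  0.    ]
```

View pics/w20.png

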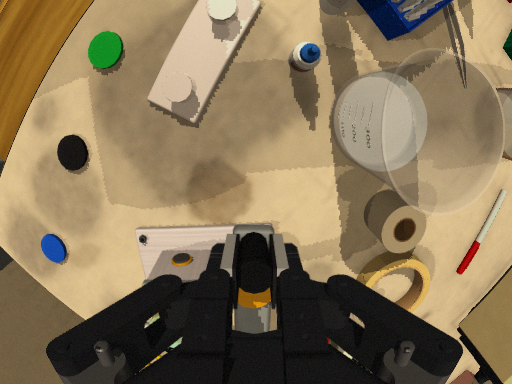

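```bash
cat > arc.py <<'E'
from h import *
from workcell import env
import sys
end=float(sys.argv[1]); n=int(sys.argv[2]); hub=np.array([.6238,.1157])
o=env.get_obs(); M=rot(o['eef_rot']); p=o['ee_pos']
K=(p+M@np.array([0,.06,0]))[:2]; k=K-hub; ang=np.arctan2(k[1],k[0]); q=.23+np.pi-ang
print('knob',K,'r',np.hypot(*k),'q',q)
for i in range(1,n+1):
    th=min((q-end),i*np.radians(7.6))
    kk=hub+.098*np.array([np.cos(ang+th),np.sin(ang+th)])
    d=np.array([*(kk-K),0]); t=M.T@d/.4
    print([round(t[0],4),round(t[1],4),round(t[2],4),round(-np.degrees(th)/360,4),.05])
E
python3 arc.py -0.02 8
```

```text
knob [0.60714915 0.21268903] r 0.09840794327132381 q 1.6307760906122206
[np.float64(-0.0325), np.float64(-0.0005), np.float64(-0.0024), np.float64(-0.0211), 0.05]
[np.float64(-0.0644), np.float64(-0.001), np.float64(-0.0081), np.float64(-0.0422), 0.05]
[np.float64(-0.0954), np.float64(-0.0015), np.float64(-0.018), np.float64(-0.0633), 0.05]
[np.float64(-0.1247), np.float64(-0.002), np.float64(-0.0318), np.float64(-0.0844), 0.05]
[np.float64(-0.152), np.float64(-0.0025), np.float64(-0.0495), np.float64(-0.1056), 0.05]
[np.float64(-0.1767), np.float64(-0.0029), np.float64(-0.0705), np.float64(-0.1267), 0.05]
[np.float64(-0.1984), np.float64(-0.0033), np.float64(-0.0947), np.float64(-0.1478), 0.05]
[np.float64(-0.2167), np.float64(-0.0036), np.float64(-0.1215), np.float64(-0.1689), 0.05]
```

drive_tool --pt "-0.0325 -0.0005 -0.0024 -0.0211 0.05" --pt "-0.0644 -0.001 -0.0081 -0.0422 0.05" --pt "-0.0954 -0.0015 -0.018 -0.0633 0.05" --pt "-0.1247 -0.002 -0.0318 -0.0844 0.05" --pt "-0.152 -0.0025 -0.0495 -0.1056 0.05" --pt "-0.1767 -0.0029 -0.0705 -0.1267 0.05" --pt "-0.1767 -0.0029 -0.0705 -0.1267 0.05"

```text
t: 18.2
ee_pos: [0.5417, 0.1704, 0.2184]
eef_rot: [-0.621, 0.624, 0.341, -0.33]
contact_force: [0.2, 0.1, 0.2]
grip_width: 0.0154
```

```bash
python3 arc.py -0.02 8; python3 -c "
from h import *
plan([0,0,0])"
```

```text
knob [0.54265672 0.17057896] r 0.09795882693897913 q 0.824657158618816
[np.float64(-0.0324), np.float64(-0.0003), np.float64(-0.0016), np.float64(-0.0211), 0.05]
[np.float64(-0.0643), np.float64(-0.0006), np.float64(-0.0076), np.float64(-0.0422), 0.05]
[np.float64(-0.0952), np.float64(-0.0009), np.float64(-0.0178), np.float64(-0.0633), 0.05]
[np.float64(-0.1244), np.float64(-0.001), np.float64(-0.0319), np.float64(-0.0844), 0.05]
[np.float64(-0.1515), np.float64(-0.0011), np.float64(-0.0498), np.float64(-0.1056), 0.05]
[np.float64(-0.176), np.float64(-0.0012), np.float64(-0.0711), np.float64(-0.1267), 0.05]
[np.float64(-0.1843), np.float64(-0.0012), np.float64(-0.0798), np.float64(-0.1344), 0.05]
[np.float64(-0.1843), np.float64(-0.0012), np.float64(-0.0798), np.float64(-0.1344), 0.05]
pos [0.5417 0.1704 0.2184] jaw deg 56.7 y [ 0.016  0.003 -1.   ] t 18.2 w 0.0154 F [0.2 0.1 0.2]
d mm [-442.3  209.4  361.6] rows [-1.1057  0.5234  0.9039]
```

drive_tool --pt "-0.0324 -0.0003 -0.0016 -0.0211 0.05" --pt "-0.0643 -0.0006 -0.0076 -0.0422 0.05" --pt "-0.0952 -0.0009 -0.0178 -0.0633 0.05" --pt "-0.1244 -0.001 -0.0319 -0.0844 0.05" --pt "-0.1515 -0.0011 -0.0498 -0.1056 0.05" --pt "-0.176 -0.0012 -0.0711 -0.1267 0.05" --pt "-0.1843 -0.0012 -0.0798 -0.1344 0.05" --pt "-0.1843 -0.0012 -0.0798 -0.1344 0.05"

```text
t: 19.0
ee_pos: [0.5279, 0.092, 0.2183]
eef_rot: [-0.428, 0.434, 0.565, -0.556]
contact_force: [-2.7, 2.9, 1.8]
grip_width: 0.0158
```

```bash
python3 arc.py -0.02 1; python3 -c "
from h import *
plan([0,0,0])"
```

```text
knob [0.52872705 0.09234151] r 0.0979003784510817 q 6.272267014096977
[np.float64(-0.0324), np.float64(-0.0), np.float64(-0.0013), np.float64(-0.0211), 0.05]
pos [0.5279 0.092  0.2183] jaw deg 104.93 y [ 0.014  0.006 -1.   ] t 19.0 w 0.0158 F [-2.7  2.9  1.8]
d mm [ 46.7 210.3 537. ] rows [0.1168 0.5257 1.3425]
```

drive_tool --pt "-0.004 0 0 0 0.05" --pt "-0.006 0 0 0 0.05" --pt "-0.006 0 0 0 0.05" --pt "-0.006 0 0 0 0.05"

```text
t: 19.4
ee_pos: [0.528, 0.0917, 0.2183]
eef_rot: [-0.43, 0.433, 0.566, -0.555]
contact_force: [-4.6, 7.3, 2.2]
grip_width: 0.0153
```

```bash
python3 arc.py -0.02 1; python3 -c "
from h import *
plan([0,0,0])
snapw('pics/w21.png')"
```

```text
knob [0.52873892 0.09229156] r 0.097900783518968 q 6.271742655811324
[np.float64(-0.0324), np.float64(-0.0002), np.float64(-0.0013), np.float64(-0.0211), 0.05]
pos [0.528  0.0917 0.2183] jaw deg 104.84 y [ 0.012  0.009 -1.   ] t 19.4 w 0.0153 F [-4.6  7.3  2.2]
d mm [ 45.3 211.  536.9] rows [0.1134 0.5275 1.3423]
```

View pics/w21.png

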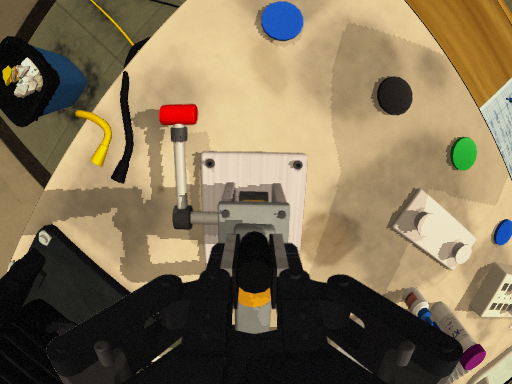

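drive_tool --pt "0.002 0 0 0 0.05" --pt "0.002 0 0 0 0.3" --pt "0.002 0 0 0 0.5" --pt "0.002 0 0 0 0.55" --pt "0.002 -0.08 0 0 0.6" --pt "0.002 -0.14 0 0 0.6" --pt "0.002 -0.14 0 0 0.6" --pt "0.002 -0.14 0 0 0.6"

```text
t: 20.25
ee_pos: [0.5274, 0.0919, 0.2748]
eef_rot: [-0.429, 0.433, 0.566, -0.555]
contact_force: [-0.1, 0.2, -0.3]
grip_width: 0.051
```

```bash
python3 -c "
from h import *
from workcell import cams
snapw('pics/w22.png')
s=cams.snapshot('scene'); cv2.imwrite('pics/s22.png',s['image'][:,:,::-1])
w=wload('pics/w22.png');im=cv2.imread('pics/w22.png')
n=wproj(w,[.481,.0135,.037]);r=comp(im,'red',n,30);print(n,r,watz(w,*r[2],.037))
w=wload('pics/w21.png');im=cv2.imread('pics/w21.png')
n=wproj(w,[.481,.0135,.037]);r=comp(im,'red',n,30);print(n,r,watz(w,*r[2],.037))
plan([.481,.0145,.16],103)
"
```

```text
[191.54476556 110.29296923] (np.int64(475), (np.float64(191.0336842105263), np.float64(111.12)), (191.17459106445312, 111.14043426513672), (16.853513717651367, 35.615814208984375)) [0.48194807 0.0133193  0.037     ]
[178.73527897 113.24581568] (np.int64(706), (np.float64(177.80594900849857), np.float64(114.24220963172804)), (177.947509765625, 114.27272033691406), (20.663349151611328, 43.24761199951172)) [0.48200827 0.01301593 0.037     ]
pos [0.5269 0.0919 0.273 ] jaw deg 104.82 y [ 0.01   0.009 -1.   ] t 20.35 w 0.0511 F [ 0.3 -0.9  0. ]
d mm [-63.7 111.8  65.5] rows [-0.1594  0.2795  0.1639]
turn 0.0051
```

View pics/w22.png

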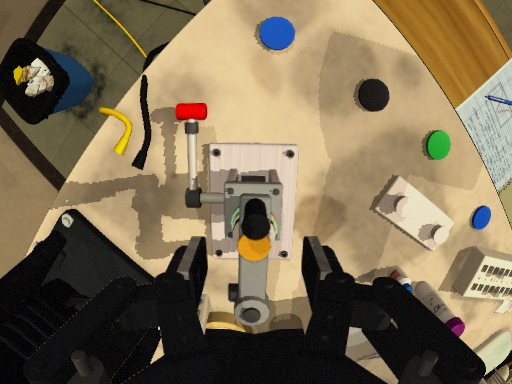

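View pics/s22.png

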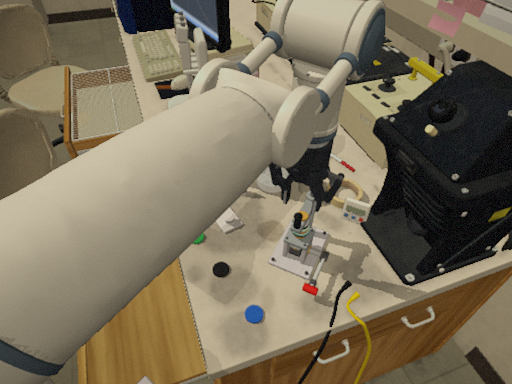

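```bash
python3 -c "
from h import *
plan([.481,.0132,.15],104)
"
```

```text
pos [0.5269 0.0919 0.273 ] jaw deg 104.82 y [ 0.01   0.009 -1.   ] t 20.35 w 0.0511 F [ 0.3 -0.9  0. ]
d mm [-65.1 121.8  66. ] rows [-0.1627  0.3044  0.165 ]
turn 0.0023
```

drive_tool --pt "-0.08 0.0 0.08 0.0023 0.6" --pt "-0.1627 0.03 0.165 0.0023 0.6" --pt "-0.1627 0.12 0.165 0.0023 0.6" --pt "-0.1627 0.22 0.165 0.0023 0.6" --pt "-0.1627 0.3 0.165 0.0023 0.6" --pt "-0.1627 0.3044 0.165 0.0023 0.6" --pt "-0.1627 0.3044 0.165 0.0023 0.6"

```text
t: 21.05
ee_pos: [0.4804, 0.0132, 0.1492]
eef_rot: [-0.435, 0.436, 0.561, -0.553]
contact_force: [0.7, 0.2, -0.7]
grip_width: 0.0515
```

```bash
python3 -c "
from h import *
snapw('pics/w23.png')
w=wload('pics/w23.png');p,M,_=w;im=cv2.imread('pics/w23.png')
n=wproj(w,[.4815,.0137,.037]);r=comp(im,'red',n,40);print(n,r);T=watz(w,*r[2],.038);print(T)
P=T.copy();P[:2]-=(M@np.array([0,.055,0]))[:2];P[2]=.089
plan(P,104)
"
```

```text
[254.4366392  220.20613204] (np.int64(1205), (np.float64(252.16348547717843), np.float64(218.61908713692947)), (252.10948181152344, 218.63424682617188), (28.22364044189453, 54.422325134277344))
[0.48035393 0.01182839 0.038     ]
pos [0.4813 0.0132 0.151 ] jaw deg 104.0 y [ 0.011  0.009 -1.   ] t 21.1 w 0.0511 F [-0.1  0.1  1. ]
d mm [-1.9 61.9  2.6] rows [-0.0047  0.1548  0.0065]
turn 0.0
```

View pics/w23.png

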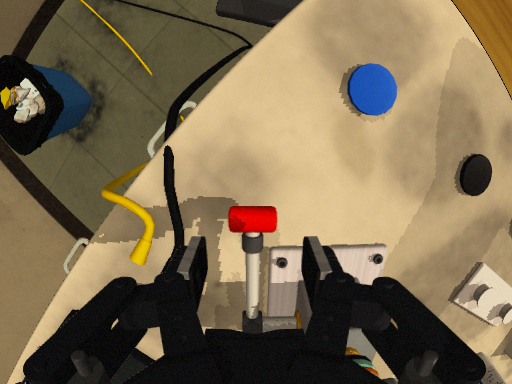

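drive_tool --pt "-0.0047 0.08 0.004 0 0.6" --pt "-0.0047 0.14 0.004 0 0.6" --pt "-0.0047 0.157 0.004 0 0.6" --pt "-0.0047 0.157 0.004 0 0.6" --pt "-0.0047 0.157 0.004 0 0.6"

```text
t: 21.6
ee_pos: [0.482, 0.0116, 0.0904]
eef_rot: [-0.433, 0.437, 0.563, -0.552]
contact_force: [-0.5, 0.6, 1.1]
grip_width: 0.051
```

```bash
python3 -c "
from h import *
snapw('pics/w24.png')
w=wload('pics/w24.png');p,M,_=w;im=cv2.imread('pics/w24.png')
plan([.4806,.0122,.089],104)
cv2.imwrite('pics/w24z.png',cv2.resize(im[180:330,150:360],None,fx=3.5,fy=3.5))
"
```

```text
pos [0.4821 0.0116 0.0905] jaw deg 104.01 y [ 0.015  0.009 -1.   ] t 21.65 w 0.0513 F [-0.1  0.5 -0.3]
d mm [1.  1.5 1.3] rows [0.0024 0.0036 0.0033]
turn 0.0
```

View pics/w24z.png

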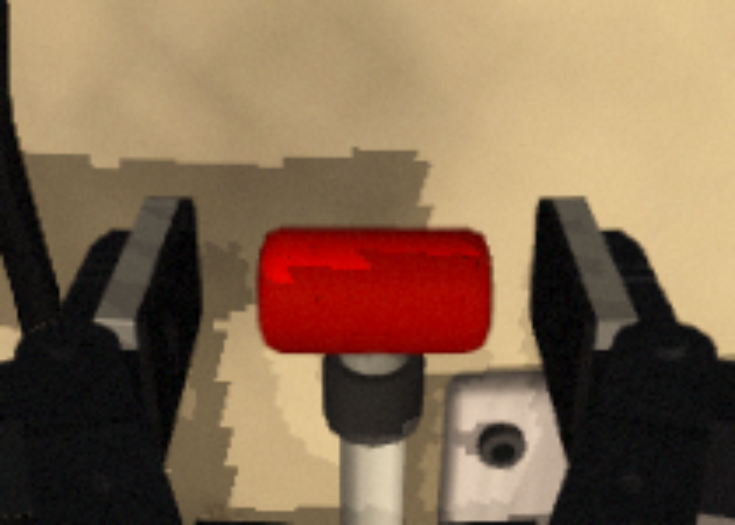

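drive_tool --pt "0.0025 0.003 0.002 0 0.6" --pt "0.0025 0.003 0.002 0 0.4" --pt "0.0025 0.003 0.002 0 0.2" --pt "0.0025 0.003 0.002 0 0.2" --pt "0.0025 0.003 0.002 0 0.2" --pt "0.0025 0.003 0.002 0 0.2"

```text
t: 22.25
ee_pos: [0.4815, 0.0126, 0.0906]
eef_rot: [-0.433, 0.438, 0.563, -0.551]
contact_force: [-1.7, 1.8, 5.9]
grip_width: 0.0306
```

```bash
python3 -c "
from h import *
snapw('pics/w25.png')
w=wload('pics/w25.png');p,M,_=w;im=cv2.imread('pics/w25.png')
plan([.4806,.0122,.089],104)
for h in ([0,.055,.009],[0,.055,-.009],[0,.046,0]): print(wproj(w,p+M@np.array(h)))
cv2.imwrite('pics/w25z.png',cv2.resize(im[180:330,150:360],None,fx=3.5,fy=3.5))
"
```

```text
pos [0.4815 0.0126 0.0906] jaw deg 104.01 y [ 0.016  0.009 -1.   ] t 22.3 w 0.031 F [-2.4  1.1  6.5]
d mm [-0.2  1.5  1. ] rows [-0.0005  0.0038  0.0026]
turn 0.0
[255.84214462 249.45965094]
[255.71906821 280.64772397]
[255.88866263 275.69775114]
```

View pics/w25z.png

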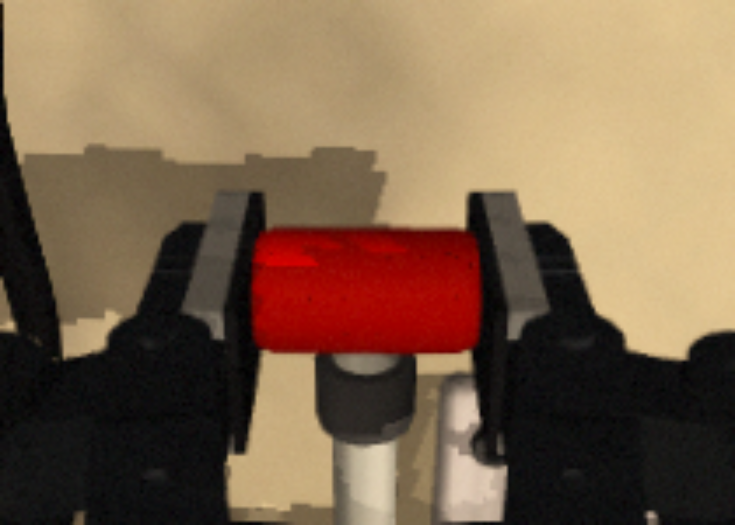

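```bash
cat > lev.py <<'E'
from h import *
from workcell import env
import sys
a0,a1,n=float(sys.argv[1]),float(sys.argv[2]),int(sys.argv[3])
M=rot(env.get_obs()['eef_rot']); X=np.array([np.cos(.24),np.sin(.24),0])
for i in range(1,n+1):
    a=a0+(a1-a0)*i/n
    d=X*.095*(np.cos(a0)-np.cos(a))+np.array([0,0,.095*(np.sin(a)-np.sin(a0))])
    print((M.T@d/.4).round(4).tolist(),round(a,2))
E
python3 lev.py 0 0.85 7
```

```text
[0.0001, -0.0287, -0.0023] 0.12
[0.0003, -0.057, -0.008] 0.24
[0.0004, -0.0843, -0.0171] 0.36
[0.0004, -0.1104, -0.0294] 0.49
[0.0005, -0.1347, -0.0449] 0.61
[0.0005, -0.157, -0.0631] 0.73
[0.0005, -0.177, -0.0839] 0.85
```

drive_tool --pt "0.0001 -0.0287 -0.0023 0 0.2" --pt "0.0003 -0.057 -0.008 0 0.2" --pt "0.0004 -0.0843 -0.0171 0 0.2" --pt "0.0004 -0.0843 -0.0171 0 0.2"

```text
t: 22.7
ee_pos: [0.4879, 0.0143, 0.1251]
eef_rot: [-0.433, 0.438, 0.563, -0.551]
contact_force: [1.9, 1.1, -4.9]
grip_width: 0.0304
```

```bash
python3 -c "
from h import *
from workcell import env
snapw('pics/w26.png')
o=env.get_obs();M=rot(o['eef_rot'])
plan(o['ee_pos'])
P0=np.array([.4815,.0126,.0906]);print('z rise',o['ee_pos'][2]-.0906,'a',np.arcsin((o['ee_pos'][2]-.0906)/.095), (o['ee_pos']-P0)@[np.cos(.24),np.sin(.24),0])
"
```

```text
pos [0.4877 0.0142 0.1245] jaw deg 104.02 y [ 0.016  0.009 -1.   ] t 22.75 w 0.031 F [ 2.6  1.5 -4.2]
d mm [0. 0. 0.] rows [0. 0. 0.]
z rise 0.03386048593995132 a 0.36444004127115376 0.006378913514601008
```

View pics/w26.png

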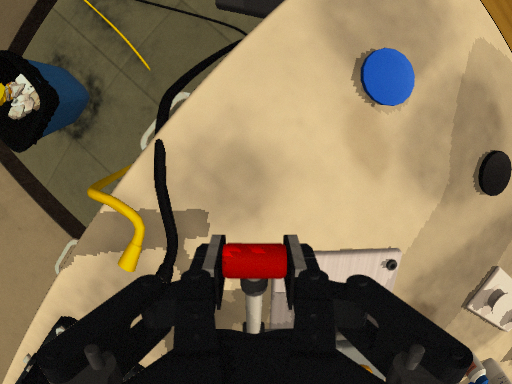

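Works: a ≈ 0.36, low forces. Continue.

```bash
python3 lev.py 0.36 1.22 8
```

```text
[0.0001, -0.0232, -0.0107] 0.47
[0.0001, -0.0451, -0.0238] 0.57
[0.0002, -0.0655, -0.0391] 0.68
[0.0002, -0.0841, -0.0566] 0.79
[0.0002, -0.1007, -0.076] 0.9
[0.0002, -0.1151, -0.097] 1.0
[0.0001, -0.1272, -0.1195] 1.11
[0.0001, -0.1369, -0.1431] 1.22
```

drive_tool --pt "0.0001 -0.0232 -0.0107 0 0.2" --pt "0.0001 -0.0451 -0.0238 0 0.2" --pt "0.0002 -0.0655 -0.0391 0 0.2" --pt "0.0002 -0.0841 -0.0566 0 0.2" --pt "0.0002 -0.1007 -0.076 0 0.2" --pt "0.0002 -0.1151 -0.097 0 0.2" --pt "0.0001 -0.1272 -0.1195 0 0.2" --pt "0.0001 -0.1369 -0.1431 0 0.2"

```text
t: 23.55
ee_pos: [0.5426, 0.0276, 0.1804]
eef_rot: [-0.433, 0.437, 0.563, -0.552]
contact_force: [-3.7, -2.0, -11.2]
grip_width: 0.0307
```

```bash
cat > la.py <<'E'
from h import *
from workcell import env
o=env.get_obs();M=rot(o['eef_rot'])
H=o['ee_pos']+M@np.array([0,.0575,0]); X=np.array([np.cos(.24),np.sin(.24),0]); Y=np.array([-np.sin(.24),np.cos(.24),0])
S=np.array([.5576,.1002,0]); r=H-S
# self-referenced: start handle at (-95,-66,34)
H0=np.array([.4815,.0126,.0906])+M@np.array([0,.0575,0])
dx=(H-H0)@X; dz=H[2]-H0[2]; print('pressframe',r@X,r@Y,H[2],'a self',np.arctan2(dz,.095-dx),'r',np.hypot(dz,.095-dx),'dy',(H-H0)@Y,'F',o['contact_force'].round(1),'w',o['grip_width'],'t',o['t'],'M y',M[:,1].round(3))
E
python3 la.py; python3 -c "
from h import *
snapw('pics/w27.png')"
```

```text
pressframe -0.030943818072868244 -0.06663625066170037 0.1228757186644306 a self 1.2272604670008005 r 0.09533837945419432 dy 5.9590934079084754e-05 F [ -3.7  -2.  -11.2] w 0.030672282165707308 t 23.55 M y [ 0.014  0.009 -1.   ]
```

View pics/w27.png

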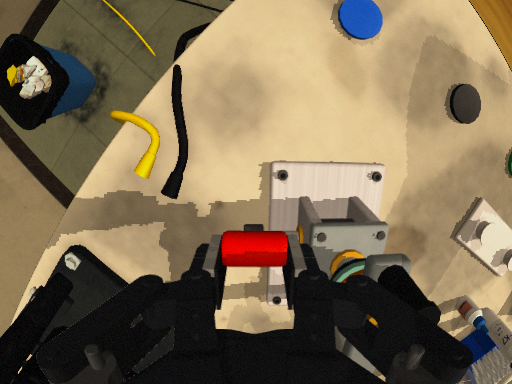

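```bash
python3 lev.py 1.227 1.575 4
```

```text
[-0.0001, -0.0058, -0.0198] 1.31
[-0.0001, -0.0098, -0.0401] 1.4
[-0.0002, -0.012, -0.0606] 1.49
[-0.0003, -0.0124, -0.0813] 1.57
```

drive_tool --pt "0 -0.0058 -0.0198 0 0.2" --pt "0 -0.0098 -0.0401 0 0.2" --pt "0 -0.012 -0.0606 0 0.2" --pt "0 -0.0124 -0.0813 0 0.2" --pt "0 -0.0124 -0.0813 0 0.2" --pt "0 -0.0124 -0.0813 0 0.2"

```text
t: 24.2
ee_pos: [0.5754, 0.0356, 0.1868]
eef_rot: [-0.433, 0.438, 0.563, -0.551]
contact_force: [-4.2, -3.5, -7.2]
grip_width: 0.03
```

```bash
python3 la.py; python3 -c "
from h import *
from workcell import cams
snapw('pics/w28.png')
s=cams.snapshot('scene'); cv2.imwrite('pics/s28.png',s['image'][:,:,::-1])
im=cv2.imread('pics/s28.png'); cv2.imwrite('pics/s28z.png',cv2.resize(im[160:310,240:400],None,fx=4,fy=4,interpolation=cv2.INTER_CUBIC))"
```

```text
pressframe 0.002952684663933267 -0.06667116391548768 0.12927331776167741 a self 1.58799210612657 r 0.09617743508454447 dy 4.780699949039274e-05 F [-4.2 -3.5 -7.2] w 0.030030062183422516 t 24.2 M y [ 0.016  0.009 -1.   ]
```

View pics/w28.png

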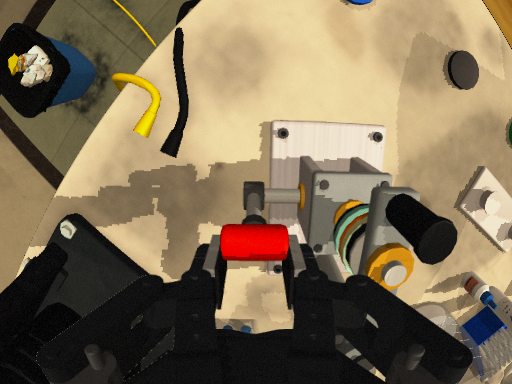

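View pics/s28z.png

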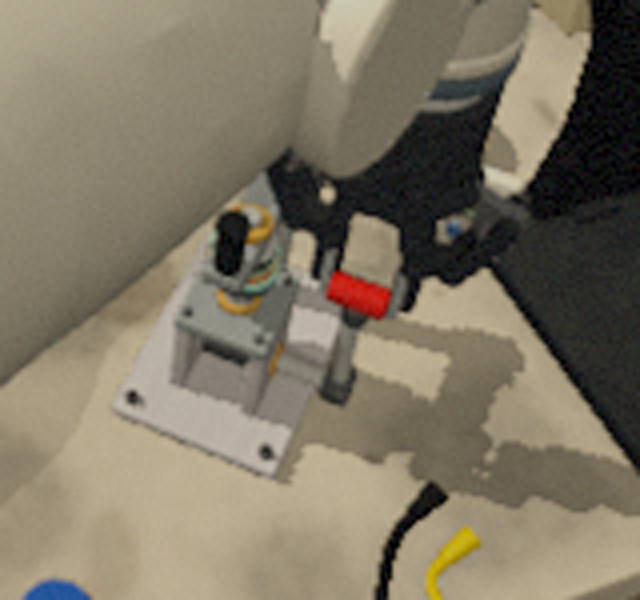

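drive_tool --pt "0 0 0.005 0 0.2" --pt "0 0 0.005 0 0.2" --pt "0 0 0.005 0 0.2" --pt "0 0 0.005 0 0.2"

```text
t: 24.7
ee_pos: [0.5732, 0.0351, 0.1867]
eef_rot: [-0.433, 0.438, 0.563, -0.551]
contact_force: [-3.1, -2.9, -8.9]
grip_width: 0.0302
```

```bash
python3 la.py; python3 -c "
from h import *
snapw('pics/w29.png')
w=wload('pics/w29.png');im=cv2.imread('pics/w29.png')
# shaft hub of lever at press (0,-66,34) -> pixel
X=np.array([np.cos(.24),np.sin(.24),0]);Y=np.array([-np.sin(.24),np.cos(.24),0]);S=np.array([.5576,.1002,0])
B=S-.066*Y
for a in (1.42,1.5708,1.72): 
  print(a,wproj(w,B-X*.095*np.cos(a)+[0,0,.034+.095*np.sin(a)]))
print('shaft',wproj(w,B+[0,0,.034]))
cv2.imwrite('pics/w29z.png',cv2.resize(im[160:310,200:450],None,fx=3.2,fy=3.2))
"; python3 la.py
```

```text
pressframe 0.0006952041954977298 -0.06666151340364738 0.12918482378873647 a self 1.5643978544624468 r 0.09607648160314732 dy 5.614641592135486e-05 F [-3.1 -2.9 -8.9] w 0.030215878574402735 t 24.7 M y [ 0.017  0.009 -1.   ]
1.42 [257.35119031 234.94766961]
1.5708 [257.09926564 261.54722595]
1.72 [256.79969404 283.23391573]
shaft [255.33004674 197.23148964]
pressframe 0.0006876878236975389 -0.06665464171340792 0.12916287778732993 a self 1.5643852558133278 r 0.09605465399500521 dy 6.170845510651547e-05 F [-4.2 -2.2 -9.1] w 0.030065096911833344 t 24.75 M y [ 0.016  0.009 -1.   ]
```

View pics/w29z.png

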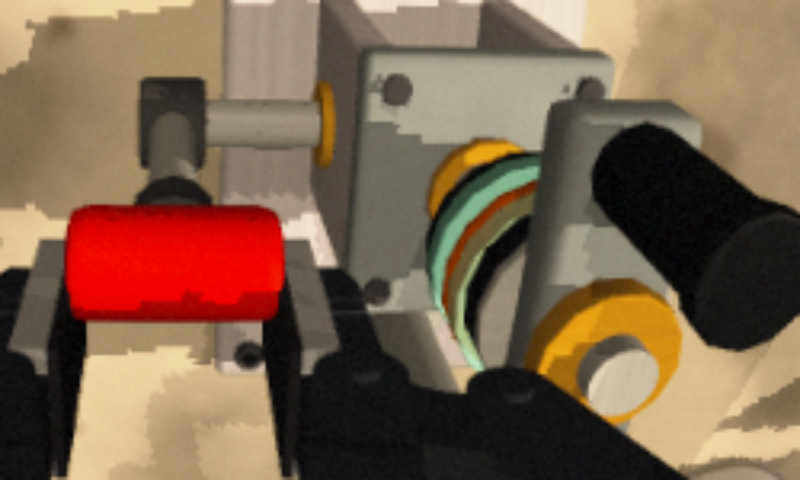

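```bash
cat > ha.py <<'E'
from h import *
import sys
X=np.array([np.cos(.24),np.sin(.24),0]);Y=np.array([-np.sin(.24),np.cos(.24),0]);S=np.array([.5576,.1002,0]);B=S-.066*Y
A=np.arange(0,1.85,.01)
for f in sys.argv[1:]:
    w=wload(f);im=cv2.imread(f);r=comp(im,'red',(255,250),45)
    C=w[0]+w[1]@w[2]['hand_eye'][:3,3]
    e=[]
    for a in A:
        h=B-X*.095*np.cos(a)+[0,0,.034+.095*np.sin(a)]
        # silhouette angular mid: tangent lines about axis are symmetric about axis direction
        e.append(np.hypot(*(wproj(w,h)-r[1])))
    i=int(np.argmin(e)); h=B-X*.095*np.cos(A[i])+[0,0,.034+.095*np.sin(A[i])]
    print(f,np.round(r[1],1),'a',A[i],'err px',round(e[i],1),'in tool mm',(w[1].T@(h-w[0])*1e3).round(1))
E
python3 ha.py pics/w25.png pics/w26.png pics/w27.png pics/w28.png pics/w29.png
python3 -c "
from h import *
im=cv2.imread('pics/s28.png');r=comp(im,'red',(330,233),14);print(r)
X=np.array([np.cos(.24),np.sin(.24),0]);Y=np.array([-np.sin(.24),np.cos(.24),0]);S=np.array([.5566,.0995,0]);B=S-.066*Y
for a in (1.3,1.4,1.5,1.57,1.65): print(a,proj(CS,B-X*.095*np.cos(a)+[0,0,.034+.095*np.sin(a)]))
"
```

```text
pics/w25.png [254.1 262.9] a 0.01 err px 3.1 in tool mm [ 0.7 55.6  1.3]
pics/w26.png [254.  260.8] a 0.37 err px 3.0 in tool mm [ 0.6 56.8  1.5]
pics/w27.png [254.1 248.1] a 1.16 err px 3.1 in tool mm [ 0.7 59.2  7. ]
pics/w28.png [254.2 241.8] a 1.48 err px 3.2 in tool mm [ 0.7 58.  11.6]
pics/w29.png [254.  241.7] a 1.46 err px 3.3 in tool mm [ 0.7 58.1 11.2]
(np.int64(116), (np.float64(329.2844827586207), np.float64(233.36206896551724)), (329.4309387207031, 233.40895080566406), (7.697492599487305, 17.541950225830078))
1.3 [326.49318537 239.81278078]
1.4 [328.03246362 236.02018227]
1.5 [329.50691619 232.49253328]
1.57 [330.4909564  230.20244447]
1.65 [331.55906914 227.78341349]
```

drive_tool --pt "0 0.002 -0.006 0 0.1" --pt "0 0.003 -0.0125 0 0.1" --pt "0 0.003 -0.0125 0 0.1" --pt "0 0.003 -0.0125 0 0.1"

```text
t: 25.15
ee_pos: [0.5783, 0.0364, 0.1868]
eef_rot: [-0.432, 0.438, 0.564, -0.551]
contact_force: [-5.2, -2.8, -3.6]
grip_width: 0.03
```

```bash
python3 la.py; python3 -c "
from h import *
from workcell import cams
snapw('pics/w30.png')
s=cams.snapshot('scene'); cv2.imwrite('pics/s30.png',s['image'][:,:,::-1])
im=cv2.imread('pics/s30.png');r=comp(im,'red',(330,233),14);print(r)
"; python3 ha.py pics/w30.png
```

```text
pressframe 0.006034697537495859 -0.06666371140780951 0.1293228178059931 a self 1.6191723997169842 r 0.09632404489182533 dy 7.676336531872203e-05 F [-5.2 -2.8 -3.6] w 0.030045169547235427 t 25.15 M y [ 0.018  0.009 -1.   ]
(np.int64(112), (np.float64(329.4732142857143), np.float64(232.3125)), (329.39178466796875, 232.30731201171875), (7.520898818969727, 17.17880630493164))
pics/w30.png [254.  241.6] a 1.51 err px 3.3 in tool mm [ 0.7 57.8 11.8]
```

drive_tool --pt "0 0.001 -0.005 0 0.1" --pt "0 0.001 -0.01 0 0.1" --pt "0 0.001 -0.01 0 0.1" --pt "0 0.001 -0.01 0 0.1"

```text
t: 25.65
ee_pos: [0.5819, 0.0372, 0.1868]
eef_rot: [-0.432, 0.438, 0.564, -0.551]
contact_force: [-4.7, -3.0, -6.4]
grip_width: 0.0303
```

```bash
python3 la.py; python3 -c "
from h import *
from workcell import cams
snapw('pics/w31.png')
s=cams.snapshot('scene'); cv2.imwrite('pics/s31.png',s['image'][:,:,::-1])
im=cv2.imread('pics/s31.png');r=comp(im,'red',(330,233),14);print(r)
"; python3 ha.py pics/w31.png; python3 la.py
```

```text
pressframe 0.009728379405113573 -0.06667368183148849 0.12928283788760234 a self 1.6578966148747605 r 0.0965382303808405 dy 6.974270577539144e-05 F [-4.7 -3.  -6.4] w 0.030253092336517573 t 25.65 M y [ 0.017  0.009 -1.   ]
(np.int64(115), (np.float64(329.95652173913044), np.float64(230.9391304347826)), (329.95458984375, 230.9153289794922), (7.874591827392578, 17.445341110229492))
pics/w31.png [254.1 241.3] a 1.55 err px 3.3 in tool mm [ 0.7 57.6 11.7]
pressframe 0.009692562367036738 -0.06669445370275882 0.12928782366123256 a self 1.6575300960738037 r 0.09654017509368752 dy 5.1092227290742554e-05 F [-5.  -2.8 -5.6] w 0.030010566891456602 t 25.75 M y [ 0.017  0.009 -1.   ]
```

View pics/w31.png

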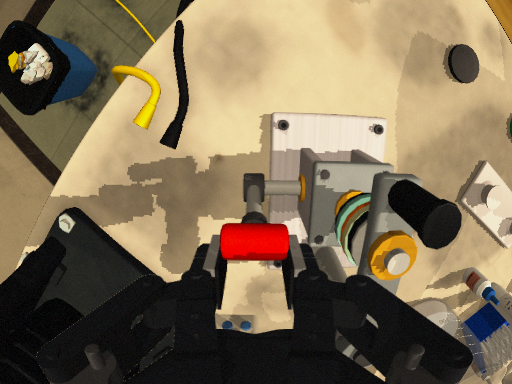

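drive_tool --pt "0 0 0 0 0.1" --pt "0 0 0 0 0.1" --pt "0 0 0 0 0.1" --pt "0 0 0 0 0.1" --pt "0 0 0 0 0.1" --pt "0 0 0 0 0.1" --pt "0 0 0 0 0.1" --pt "0 0 0 0 0.1"

```text
t: 26.55
ee_pos: [0.5815, 0.0371, 0.1868]
eef_rot: [-0.433, 0.438, 0.563, -0.552]
contact_force: [-5.5, -3.2, -6.9]
grip_width: 0.0303
```

```bash
python3 la.py; python3 -c "
from h import *
from workcell import cams
snapw('pics/w32.png')
w=wload('pics/w32.png')
X=np.array([np.cos(.24),np.sin(.24),0]);Y=np.array([-np.sin(.24),np.cos(.24),0]);S=np.array([.5576,.1002,0])
for q in (0,.06,.12):
  print(q,wproj(w,S+X*(.068-.098*np.cos(q))+Y*.098*np.sin(q)+[0,0,.173]))
im=cv2.imread('pics/w32.png'); cv2.imwrite('pics/w32z.png',cv2.resize(im[160:310,280:480],None,fx=4,fy=4))
"; python3 ha.py pics/w32.png
```

```text
pressframe 0.009227575097265477 -0.0666765301902245 0.12928721957275072 a self 1.65351925815801 r 0.09650803794802823 dy 6.233908179873607e-05 F [-5.5 -3.2 -6.9] w 0.030258542195689977 t 26.55 M y [ 0.016  0.009 -1.   ]
0 [444.69715499 225.5911364 ]
0.06 [456.47825686 225.3667305 ]
0.12 [467.25988565 225.98162855]
pics/w32.png [254.1 241.3] a 1.54 err px 3.2 in tool mm [ 0.7 57.6 12.2]
```

View pics/w32z.png

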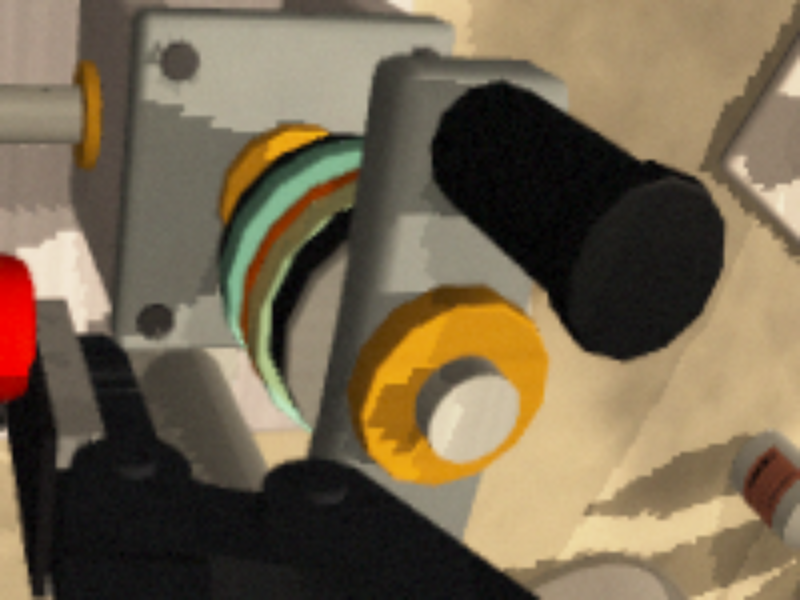

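```bash
python3 -c "
from workcell import env
print(env.hand_in())"
```

```text
the job is handed in; nothing more can be done
None
```

I built the optical cell in the press and handed the job in at about 26.6 s, with the gripper still holding the lever upright. `hand_in` gave no verdict.

**What I did, in order:**
- **Spacer ring:** laid on the lower window and let go. On the way down the tool met about 11 N roughly 4 mm early, probably the fingertips on the plunger head's rim. I backed off slightly and let the ring drop the last few millimetres.
- **Glass window:** laid on the ring and let go.
- **Bridge:** swung shut by its knob, then pushed 2 mm further, where it held against its stop.
- **Lever:** raised by the flat ends of its red handle.

**Last checks:**
- **Ring and window position:** the window was within about 1 mm of the seat centre, measured before the bridge was shut. The ring was off by 1 to 2 mm, depending on the view. Both are inside the 5 mm limit.
- **Bridge angle:** about 0 (−0.01 rad from the knob's image position).
- **Lever angle:** about 1.54 rad from the last wrist picture. The scene camera agreed shortly before. The lever crept back by about 0.01 rad at most over 0.8 s.
- **Squeeze:** the last picture shows the window up against the pressure ring. I could not measure the force, nor the plunger's lift directly.

**What disagreed:**
- The handle slid about 10 mm in the pads during the lift, so the arm's own pose suggested 1.65 rad. I trusted the two cameras instead.
- The handle now sits near the edge of the pads. It stayed held throughout that last 0.8 s check.
- I did not measure the beaker, dropper bottle or tube again at the end. Nothing suggested they had been touched.

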